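# Bed the crowned dollies flat in the steel case and hasp it shut

### The arm

A 7-joint arm with a two-finger parallel gripper is mounted at the origin on the work surface. World frame = base frame: x ahead of the robot, y to its left, z up, the work surface at z = 0. Lengths are in mm, angles in rad, forces in N, time in s.
With the tool pointing down it reaches from about 400 to 850 mm from the base axis. Payload 6.9 kg.
Tool frame: the origin (TCP) lies at the very end of the fingers, on their centre line; the grasp point (between the pads) lies 19 mm behind it; z points along the fingers, y is the line along which they close (so a half turn about z gives the same grasp; the last joint's range is limited). The gripper opens to 85 mm and grips with 20 to 120 N. Pads are 22 mm wide; open, the fingers measure 114 mm over their backs; the gripper's body (76 mm by 85 mm) begins 54 mm behind the grasp point. The pads swing forward as they close: fully open they stand 13 mm farther back than shut.
Start: joints at [1.438, 0.507, -0.238, 1.5, 0.126, 1.149, -0.155], TCP at [147.806, -607.26, 231.275] pointing down, gripper open.
Joint ranges: [-3.08, 3.08], [-0.24, 2.05], [-1.43, 1.35], [0, 2.5], [-1.52, 4.66], [0.17, 1.96], [-2.89, 2.89]. Speed limits (rad/s): [2.39, 2.39, 3.14, 3.14, 3.14, 3.14, 3.14].

### API

Orientations are given as a unit quaternion [w, x, y, z].
In Python, from rig import arm gives the robot as it stands.
- The arm moves only by the tool drive_tool, never from a script. Its argument "motion" is a list of rows, each a list of 7 numbers: the shift along the tool's x, y, z in m, then the turn, a rotation vector about the tool's x, y, z in rad, then the finger opening in m, from 0 to 0.0854. In form: [[tx, ty, tz, wx, wy, wz, hand], ...]. A call has 1 to 10 rows; each row shifts and turns the commanded pose from where the row before left it, along the tool's axes as they then stand; what a row does not reach is not made up. A row lasts 1/8 s, in which the tool goes at most 62.5 mm and 10.7 degrees, less where a joint would pass 70% of its speed; a pose out of reach is approached as far as the arm can. A call is refused whole if a number of a shift passes 0.0625 or a number of a turn 0.188, either way. A call with a gripper value outside its range is refused whole. The fingers move at their own pace and stop on an object; the grip force is fixed at half the most. Time passes only in rows, so rows that do not move let the fingers close. It gives the time, the measured TCP pose, the force, the opening and the grip force at its end, in the units of the state.
- arm.observe(): the state, without advancing time (a new reading comes with each control period).
- arm.snapshot(name): name is "side" or "top" or "wrist"; returns a dict with "img" (400x640x3 uint8, red, green, blue), "mtx" (3x3 intrinsics, pixels), "rvec" (rotation vector, rad) and "tvec" (3), from world to camera coordinates, as OpenCV has them. Camera axes: x right, y down, z forward; pixel columns grow to the right and rows downward; lengths in mm; the calibration is good to about 2 mm. A picture is of the moment at which its call begins. There is no depth.
- arm.sign_off(): hands the job in; it is judged then, once.
Trained networks look in a picture, given as the dict that the camera call returned (one of the last four; its "shot" number tells which), for a name from the list of things; names that differ only in an ending like _2 or _b are one class to them, and where a whole thing is asked for, a point or a joint stands for the part that bears it (a point fixed in the world has none). Each returns a list of dicts, best first, with "confidence" (0 to 1); they miss things now and then, are a little off and sometimes report something else, mostly with a low value. They report only what shows in the picture. A call takes as long as a camera call. They do not tell look-alikes from the thing itself.
- arm.silhouettes(query, picture): "mask" (400x640 bool, what is visible of it).
- arm.spot_point(query, picture): "point" ([x, y, z] in mm, in the coordinates of the camera as it stood for that picture, good to about 4 mm: a listed point, or the origin of a listed thing).
The state is a dict: "clock": time; "q": joint angles; "dq": joint speeds; "joint_torque": joint torques, N m; "eef_pos": TCP position; "ee_rot": TCP orientation; "wrist_force": force on the tool from outside, world axes, zero at the start; "torque": the same for the moment, N m; "opening": finger opening in mm; "grip_force": force on a finger pad.
Only numpy, scipy, OpenCV 4.12 (cv2) and the standard library are available. Lean on these libraries where they do the work, as an engineer would, in place of code of your own. Each camera call takes 0.05 s, during which the arm holds its last target. There are 200 camera calls.

### The job

Put away the panel-beating dollies left on the bench on their polished crowns, where they rock at a touch: steady each one, turn it over and bed it in the open steel case flat face down on the rubber mat, crown up, none on top of another. When all of them are in, shut the lid fully and swing the hasp down over the staple until it lies against the front of the case. Leave the spirit level, the hammer and the tin where they are.

Things in the scene. Friction and masses are not known exactly. Their poses are not given: they have to be found in the camera images.
- dolly_low: Steel panel dolly, blue sides, low polished crown, flat face bright. 64 mm long (own x, the way it rocks), 46 wide (y, parallel flat sides), 36 thick (z). Origin: centre of the flat face; z points out through the crown: z up = flat face down. Ends 28 mm high, crown arc 8 mm high, radius 68. Mass centre 17 mm from the flat face; 0.65-0.87 kg. Starts crown down, rocks at a touch. May be absent.
- dolly_mid: Steel panel dolly, red sides, medium polished crown, flat face bright. 64 mm long (own x, the way it rocks), 46 wide (y, parallel flat sides), 36 thick (z). Origin: centre of the flat face; z points out through the crown: z up = flat face down. Ends 25 mm high, crown arc 11 mm high, radius 52. Mass centre 16 mm from the flat face; 0.63-0.85 kg. Starts crown down, rocks at a touch. May be absent.
- dolly_high: Steel panel dolly, yellow sides, high polished crown, flat face bright. 64 mm long (own x, the way it rocks), 46 wide (y, parallel flat sides), 36 thick (z). Origin: centre of the flat face; z points out through the crown: z up = flat face down. Ends 22 mm high, crown arc 14 mm high, radius 44. Mass centre 16 mm from the flat face; 0.60-0.82 kg. Starts crown down, rocks at a touch. May be absent.
- case: Green sheet-steel tool case, fixed to the bench. Outside 176 mm (own x) by 346 mm (own y), walls 65 mm high and 4 mm thick. Origin: centre of its underside; z up. Its front (own -x) looks roughly to the robot; the lid hinges along the far (+x) rim. Carrying handles stand out 20 mm from the two ends (-y and +y), up to 46 mm high.
- mat (a point): Middle of the case's inner floor, on top of the black rubber mat, 7 mm above the bench; axes as the case. Free floor 168 mm (x) by 338 mm (y).
- staple (a point): Outermost point of the staple, an upright steel loop on the middle of the case's front wall: 4 mm thick in y, 17 mm out from the wall, from 20 to 36 mm above the bench. It goes through the hasp's slot.
- lid (a joint): Hinge of the case lid, rad: 0 fully shut, grows as it opens (1.57 upright, at most 1.8). Starts open, 1.45 to 1.7. Stiff hinge: it stays where it is left; swinging it takes 2 to 8 N near its free edge. The lid is a tray 176 x 346 mm and 15 mm thick; shut, its top is 80 mm above the bench.
- lid_hinge (a point): On the lid's hinge axis, middle of the case's far rim, 65 mm above the bench. The frame turns with the lid: x runs from the free edge to the hinge, y along the hinge (the case's y), z out through the lid's outer (top) face, which lies at z = 15 mm.
- lid_edge (a point): Middle of the lid's free edge, on its outer (top) face: 176 mm from the hinge axis. The hasp hangs from this edge.
- hasp (a joint): Hinge of the hasp on the lid's free edge, rad: 0 hanging down over the staple against the case's front (lid shut); grows as it swings out and up: 1.57 stands straight out from the front, at most 2.3. Starts at 1.2 to 2.1. Stiff: it stays where it is left and takes 1 to 3 N to swing.
- hasp_hinge (a point): On the hasp's hinge axis, middle of its width; 72 mm above the bench and 4.5 mm before the front wall when the lid is shut. Frame turns with the hasp: z from tip to hinge, y along the axis (the case's y), -x out of the outer face (the upper face when it stands straight out). Steel strap 40 mm wide, 3 thick, 60 long from the axis; slot for the staple 34 to 54 mm from the axis.
- hasp_tip (a point): Middle of the hasp's free end, 60 mm from its hinge axis.
- level: Yellow spirit level, 250 x 22 x 48 mm, standing on its long edge; origin centre of its underside. Bystander.
- hammer: Hammer with a wooden handle, 300 mm long, lying on the bench; origin under its middle. Bystander.
- tin: Open steel tin, 74 mm across and 100 mm high; origin centre of its underside. Bystander.
Not all that is in view belongs to the job. Leave any pink or purple look-alike of the dolly_mid alone.

How it is judged (in metres and radians):
On the way, in this order (a step that is already met when the one before it is completed fails the run):
1. every dolly present lies in the case, flat face down on the mat (x of dolly_low in the frame of case between -0.07 and 0.07 m and y of dolly_low in the frame of case between -0.16 and 0.16 m and z of dolly_low in the frame of case between 0.002 and 0.013 m and angle between each of dolly_low, dolly_mid, dolly_high's own z axis and vertical below 0.12 rad and linear speed of each of dolly_low, dolly_mid, dolly_high below 0.03 m/s and x of dolly_mid in the frame of case between -0.07 and 0.07 m and y of dolly_mid in the frame of case between -0.16 and 0.16 m and z of dolly_mid in the frame of case between 0.002 and 0.013 m and x of dolly_high in the frame of case between -0.07 and 0.07 m and y of dolly_high in the frame of case between -0.16 and 0.16 m and z of dolly_high in the frame of case between 0.002 and 0.013 m and value of joint lid above 0.5 rad), for 0.2 s.
2. the lid is fully shut (value of joint lid below 0.06 rad and not (value of joint hasp below 0.15 rad)), for 0.2 s.
3. the hasp is swung down over the staple (value of joint lid below 0.06 rad and value of joint hasp below 0.15 rad), for 0.2 s.
At the end, for the whole second after the job is handed in: Every dolly present lies still inside the case, flat face on the mat (within 6 mm of the mat's height and 7 degrees of level, crown up); the lid is shut within 0.06 rad and the hasp hangs over the staple within 0.15 rad of the case's front (all of step 3 and x of dolly_low in the frame of case between -0.07 and 0.07 m and y of dolly_low in the frame of case between -0.16 and 0.16 m and z of dolly_low in the frame of case between 0.002 and 0.013 m and angle between each of dolly_low, dolly_mid, dolly_high's own z axis and vertical below 0.12 rad and linear speed of each of dolly_low, dolly_mid, dolly_high below 0.03 m/s and x of dolly_mid in the frame of case between -0.07 and 0.07 m and y of dolly_mid in the frame of case between -0.16 and 0.16 m and z of dolly_mid in the frame of case between 0.002 and 0.013 m and x of dolly_high in the frame of case between -0.07 and 0.07 m and y of dolly_high in the frame of case between -0.16 and 0.16 m and z of dolly_high in the frame of case between 0.002 and 0.013 m); the robot touches nothing.
It fails at once if the spirit level is disturbed (moved more than 30 mm) (distance of level from where it was at the start of the episode above 0.03 m).
It fails at once if the hammer is disturbed (moved more than 30 mm) (distance of hammer from where it was at the start of the episode above 0.03 m).
It fails at once if the tin is disturbed (moved more than 30 mm) (distance of tin from where it was at the start of the episode above 0.03 m).
Of dolly_low, dolly_mid, dolly_high only 2 to 3 are there at a start; the rules pass over those that are not, and their reading is None.
At some moment in a run one of dolly_low, dolly_mid, dolly_high may be knocked a few centimetres aside while the robot is not near it.
Once in a run the grip may slacken for a moment while it holds something.
It also fails if it takes over 210 s, if anything falls off the work surface, if the arm or the gripper's body presses on something with over 40 N, if the wrist force passes 120 N, or if a joint passes its speed limit or range.

## Working session

There is one attempt and no reset: what is moved stays moved. The work goes in short steps, Python scripts to look and compute and a tool call to move; the robot and the scene stay as the last step left them, time stands still between calls to the robot, and variables do not carry over. Pictures are saved under pics/ and viewed, at most 14 in all, crops included, and the job is handed in when it is done.

Besides the shell and the picture viewer there is one more tool, called after "Call:" as name(argument=value, ...), one argument or row to a line, values as JSON. drive_tool: Moves the arm, as the interface text tells. Its arguments: {"type":"object","properties":{"motion":{"type":"array","items":{"type":"array","items":{"type":"number"}}}},"required":["motion"]}

```bash
mkdir -p pics; ls; cat > h.py <<'E'
import numpy as np, cv2
from scipy.spatial.transform import Rotation as R
from rig import arm
def shot(n,save=None):
    s=arm.snapshot(n)
    if save: cv2.imwrite(f'pics/{save}.png',s['img'][:,:,::-1])
    return s
def world(s,p):
    M=cv2.Rodrigues(np.array(s['rvec'],float))[0]
    return M.T@(np.array(p,float).ravel()-np.array(s['tvec'],float).ravel())
def pix(s,P):
    return cv2.projectPoints(np.array(P,float).reshape(-1,1,3),np.array(s['rvec'],float),np.array(s['tvec'],float),np.array(s['mtx'],float),None)[0].reshape(-1,2)
def ray(s,uv,z):
    M=cv2.Rodrigues(np.array(s['rvec'],float))[0]
    d=M.T@np.linalg.inv(s['mtx'])@np.array([uv[0],uv[1],1.]); o=-M.T@np.array(s['tvec'],float).ravel()
    return o+d*(z-o[2])/d[2]
def pose():
    o=arm.observe(); q=o['ee_rot']; return np.array(o['eef_pos']),R.from_quat([q[1],q[2],q[3],q[0]]),o
E
python3 - <<'E'
from h import *
for c in('top','side'):
    s=shot(c,c)
    for n in ['dolly_low','dolly_mid','dolly_high','case','staple','lid_hinge','lid_edge','hasp_hinge','hasp_tip','level','hammer','tin']:
        for r in arm.spot_point(n,s)[:3]:
            w=world(s,r['point']); print(c,n,round(r['confidence'],2),w.round(),pix(s,w).round().tolist())
p,r,o=pose();print(p,r.as_matrix().round(2).tolist(),o['clock'])
E
```

```text
pics
top dolly_low 0.71 [ 562. -407.   33.] [[421.0, 194.0]]
top dolly_mid 0.83 [ 372. -315.   33.] [[396.0, 249.0]]
top dolly_mid 0.69 [ 506. -101.   36.] [[333.0, 210.0]]
top dolly_mid 0.57 [ 466. -224.   37.] [[369.0, 221.0]]
top case 0.64 [539. 195.  -4.] [[249.0, 201.0]]
top staple 0.72 [537. 198.   2.] [[248.0, 202.0]]
top staple 0.56 [439. 162.  30.] [[257.0, 229.0]]
top lid_hinge 0.79 [623. 225.  68.] [[238.0, 174.0]]
top lid_edge 0.83 [661. 233. 238.] [[226.0, 153.0]]
top lid_edge 0.64 [ 538. -577.    1.] [[467.0, 201.0]]
top hasp_hinge 0.72 [652. 232. 237.] [[226.0, 156.0]]
top hasp_tip 0.68 [660. 232. 240.] [[226.0, 154.0]]
top hasp_tip 0.56 [662. 232. 300.] [[221.0, 148.0]]
top level 0.9 [ 770. -190.    1.] [[357.0, 138.0]]
top level 0.56 [539. 195.  -4.] [[249.0, 201.0]]
top hammer 0.8 [ 537. -578.   -1.] [[467.0, 202.0]]
top tin 0.71 [624. 497.  -2.] [[165.0, 178.0]]
side dolly_low 0.7 [ 562. -406.   32.] [[388.0, 173.0]]
side dolly_low 0.58 [ 465. -220.   37.] [[377.0, 205.0]]
side dolly_low 0.2 [618. 219.  62.] [[239.0, 239.0]]
side dolly_mid 0.88 [ 361. -163.   36.] 
[... 280 characters left out ...]
 270.0]]
side lid_hinge 0.6 [652. 232. 242.] [[221.0, 184.0]]
side lid_hinge 0.59 [619. 217.  63.] [[239.0, 239.0]]
side lid_edge 0.93 [654. 231. 238.] [[221.0, 185.0]]
side lid_edge 0.17 [ 464. -224.   37.] [[378.0, 205.0]]
side hasp_hinge 0.65 [646. 228. 245.] [[223.0, 184.0]]
side hasp_hinge 0.62 [615. 491.   2.] [[157.0, 306.0]]
side hasp_tip 0.52 [663. 230. 308.] [[216.0, 161.0]]
side level 0.56 [ 764. -191.    3.] [[306.0, 181.0]]
side hammer 0.82 [ 537. -583.   -2.] [[421.0, 165.0]]
side hammer 0.63 [654. 231. 237.] [[221.0, 185.0]]
side tin 0.6 [618. 494.   1.] [[156.0, 306.0]]
[ 147.81676625 -607.24791026  231.26312581] [[0.97, 0.24, -0.0], [0.24, -0.97, 0.0], [0.0, -0.0, -1.0]] 1.3
```

```bash
python3 - <<'E'
import cv2,numpy as np
t=cv2.imread('pics/top.png');s=cv2.imread('pics/side.png')
a=cv2.resize(t[120:300,200:520],None,fx=2.5,fy=2.5,interpolation=cv2.INTER_CUBIC)
b=cv2.resize(s[120:300,150:470],None,fx=2.5,fy=2.5,interpolation=cv2.INTER_CUBIC)
cv2.imwrite('pics/a.png',a);cv2.imwrite('pics/b.png',b)
E
```

```text
(no output)
```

View pics/a.png

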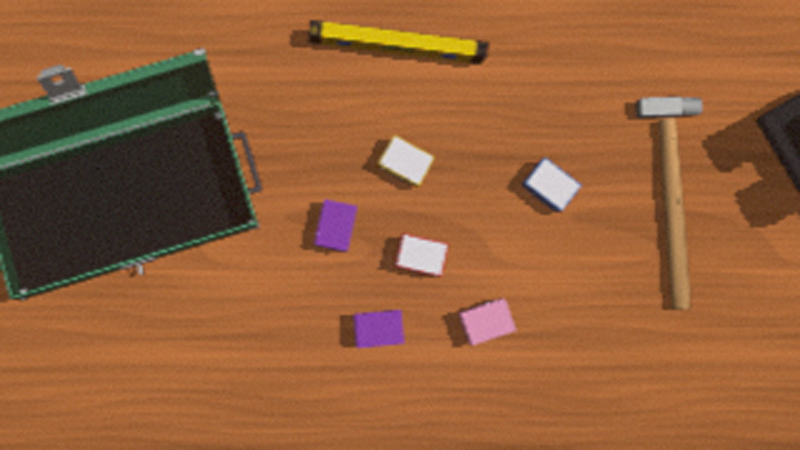

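View pics/b.png

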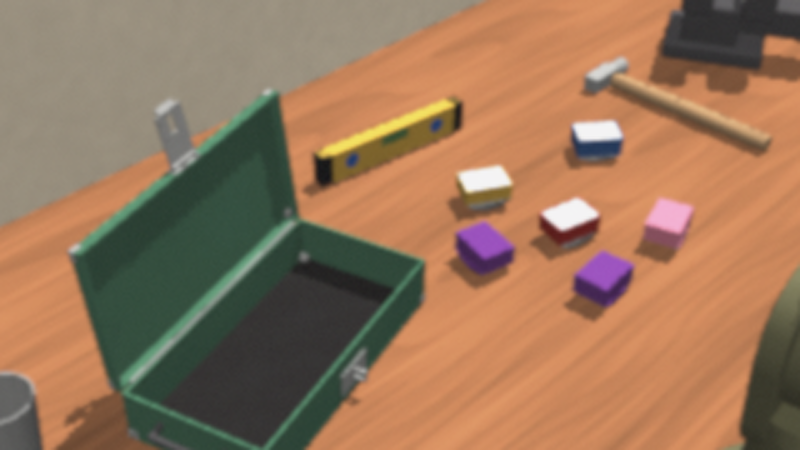

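All three dollies are present: blue at (421,194), red at (369,222) and yellow at (362,184) in the top view, each with its bright flat face up. The look-alikes to leave alone are purple at (334,210) and (352,251), and pink at (395,249). The case is at the left with its lid upright.

```bash
python3 - <<'E'
from h import *
s=shot('top')
im=s['img'].astype(int)
white=((im.min(2)>150)&(im.max(2)-im.min(2)<45)).astype(np.uint8)
n,l,st,ce=cv2.connectedComponentsWithStats(white)
for i in range(1,n):
    if st[i,4]<60: continue
    ys,xs=np.where(l==i)
    P=np.array([ray(s,(x,y),36)[:2] for x,y in zip(xs,ys)],np.float32)
    (c,wh,a)=cv2.minAreaRect(P); w=np.linalg.eigh(np.cov(P.T))[1][:,1]
    print(ce[i].round(),P.mean(0).round(),np.round(wh),'long axis deg',round(np.degrees(np.arctan2(w[1],w[0])),1), round(a,1),im[int(ce[i][1]),int(ce[i][0])])
# close crop check
c=cv2.resize(s['img'][160:245,320:450,::-1].copy(),None,fx=6,fy=6,interpolation=cv2.INTER_CUBIC); cv2.imwrite('pics/close.png',c)
E
```

```text
[466. 162.] [ 674. -569.] [21. 78.] long axis deg 93.3 0.1 [187 183 181]
[553. 181.] [ 607. -871.] [  6. 145.] long axis deg 118.3 28.9 [106 104 103]
[362. 184.] [ 597. -202.] [59. 41.] long axis deg 61.1 62.9 [215 209 215]
[421. 193.] [ 564. -406.] [61. 44.] long axis deg 52.3 50.7 [214 209 213]
[369. 222.] [ 465. -222.] [59. 42.] long axis deg 78.4 77.4 [215 213 216]
```

View pics/close.png

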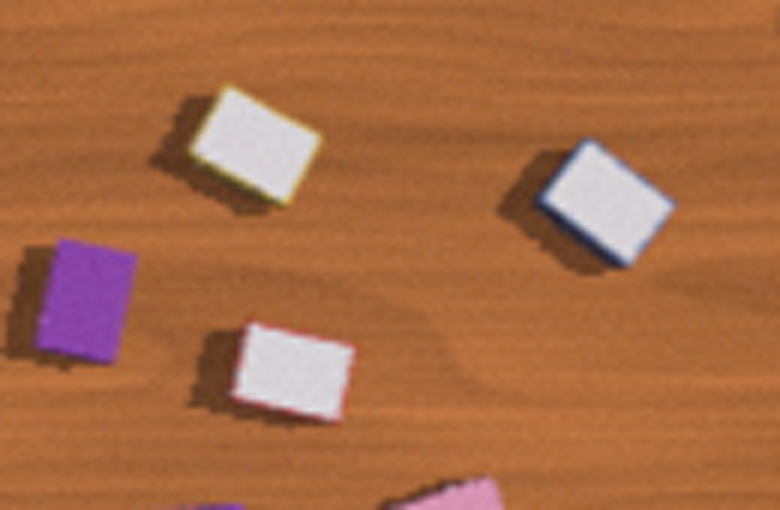

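Targets confirmed: all three have bright faces with blue, red or yellow edges. I'll grip each across its flat sides with the tool tilted 35°, roll it 90° onto its end in the case, and tip it onto its flat face.

```bash
cat >> h.py <<'E'
Z=np.array([0,0,1.])
def hd(deg): a=np.radians(deg); return np.array([np.cos(a),np.sin(a),0])
def toolR(p,tilt,sig=1):
    """tool leaning so it points down and toward horizontal p; tool y = sig*Zxp"""
    t=-np.cos(np.radians(tilt))*Z+np.sin(np.radians(tilt))*p
    y=sig*np.cross(Z,p); return R.from_matrix(np.c_[np.cross(y,t),y,t])
def plan(P,Rt,name='',frm=None):
    """P = TCP target mm"""
    p0,R0=frm if frm else pose()[:2]
    w=(R0.inv()*Rt).as_rotvec(); P=np.array(P,float)
    n=int(max(np.ceil(np.linalg.norm(w)/.18),np.ceil(np.linalg.norm(P-p0)/50),1))
    E=R.from_rotvec(w/n); S=sum((E**k).as_matrix() if k else np.eye(3) for k in range(n))
    d=np.linalg.solve(S,R0.as_matrix().T@(P-p0))/1000
    print(name,'n=%d'%n,np.r_[d,w/n].round(4).tolist(),'|d|',np.abs(d).max().round(3)); return P,Rt
E
python3 - <<'E'
from h import *
for sig in(1,-1):
    Rt=toolR(hd(51.5+180),35,sig); t=Rt.as_matrix()[:,2]
    g=np.array([564,-406,24.])
    a=plan(g-t*80+19*t,Rt,f'pre {sig}')
    plan(g+19*t,Rt,'in',a)
E
```

```text
pre 1 n=11 [0.0486, 0.0016, 0.0013, -0.0183, -0.0535, -0.0581] |d| 0.049
in n=2 [0.0, -0.0, 0.04, 0.0, 0.0, 0.0] |d| 0.04
pre -1 n=14 [0.0067, -0.0479, 0.0068, -0.0537, 0.0184, 0.1703] |d| 0.048
in n=2 [0.0, 0.0, 0.04, 0.0, 0.0, 0.0] |d| 0.04
```

Call:
drive_tool(
  motion=[
    [0.0535,0.0018,0.0014,-0.0201,-0.0589,-0.0639,0.078],
    [0.0535,0.0018,0.0014,-0.0201,-0.0589,-0.0639,0.078],
    [0.0535,0.0018,0.0014,-0.0201,-0.0589,-0.0639,0.078],
    [0.0535,0.0018,0.0014,-0.0201,-0.0589,-0.0639,0.078],
    [0.0535,0.0018,0.0014,-0.0201,-0.0589,-0.0639,0.078],
    [0.0535,0.0018,0.0014,-0.0201,-0.0589,-0.0639,0.078],
    [0.0535,0.0018,0.0014,-0.0201,-0.0589,-0.0639,0.078],
    [0.0535,0.0018,0.0014,-0.0201,-0.0589,-0.0639,0.078],
    [0.0535,0.0018,0.0014,-0.0201,-0.0589,-0.0639,0.078],
    [0.0535,0.0018,0.0014,-0.0201,-0.0589,-0.0639,0.078],
  ],
)

```text
clock: 2.6
eef_pos: [589.4, -378.4, 75.0]
ee_rot: [0.131, 0.858, 0.415, -0.271]
wrist_force: [-0.0, -0.3, -0.0]
opening: 78.3
grip_force: 0.0
```

```bash
python3 - <<'E'
from h import *
s=shot('wrist','w1'); p,r,o=pose()
print(p,np.round(o['q'],2))
for x in arm.spot_point('dolly_low',s)[:2]:
    w=world(s,x['point']); print(x['confidence'],w.round(1),pix(s,w))
Rt=toolR(hd(51.5+180),35,1); t=Rt.as_matrix()[:,2]; g=np.array([564,-406,24.])
plan(g-t*80+19*t,Rt,'fix')
plan(g+19*t,Rt,'in')
E
```

```text
[ 593.72840613 -367.53741891   67.26373757] [ 0.33  0.9  -0.18  1.35  0.71  1.3  -0.79]
0.75 [ 555.7 -401.6   39.4] [[303.04712946 233.59861071]]
fix n=1 [-0.0124, 0.0008, 0.0022, -0.001, -0.0039, 0.0165] |d| 0.012
in n=2 [-0.0063, 0.0005, 0.0411, -0.0005, -0.0019, 0.0082] |d| 0.041
```

View pics/w1.png

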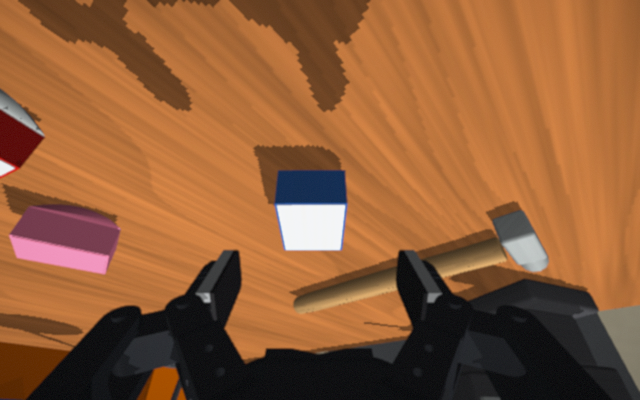

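The wrist view shows the blue dolly at columns 275–347, between fingers at 240 and 400, so it's aligned. Advancing.

Call:
drive_tool(
  motion=[
    [0,0,0,0,0,0,0.078],
    [0,0,0,0,0,0,0.078],
    [0,0,0.03,0,0,0,0.078],
    [0,0,0,0,0,0,0.078],
    [0,0,0,0,0,0,0.078],
  ],
)

```text
clock: 3.32
eef_pos: [577.1, -393.6, 52.4]
ee_rot: [0.131, 0.859, 0.413, -0.271]
wrist_force: [0.1, 0.2, -1.0]
opening: 77.9
grip_force: 0.0
```

```bash
python3 - <<'E'
from h import *
p,r,o=pose(); print(p)
Rt=toolR(hd(51.5+180),35,1); t=Rt.as_matrix()[:,2]; g=np.array([563,-406,24.])
plan(g+19*t,Rt,'in')
E
```

```text
[ 577.0912832  -393.60716302   52.44063215]
in n=2 [0.0006, -0.0017, 0.0264, -0.0002, -0.0001, -0.001] |d| 0.026
```

Call:
drive_tool(
  motion=[
    [0.001,-0.002,0.026,0,0,0,0.078],
    [0,-0.001,0.026,0,0,0,0.078],
    [0,0,0,0,0,0,0.078],
    [0,0,0,0,0,0,0.04],
    [0,0,0,0,0,0,0.03],
    [0,0,0,0,0,0,0.03],
    [0,0,0,0,0,0,0.03],
    [0,0,0,0,0,0,0.03],
  ],
)

```text
clock: 4.32
eef_pos: [557.9, -412.6, 9.5]
ee_rot: [0.131, 0.859, 0.415, -0.27]
wrist_force: [0.2, 4.4, 6.5]
opening: 45.1
grip_force: 62.6
```

```bash
python3 - <<'E'
from h import *
s=shot('side')
for n in ['case','lid_hinge','staple']:
    for x in arm.spot_point(n,s)[:1]:
        print(n,x['confidence'],world(s,x['point']).round(1))
s=shot('top')
# case rim corners: mask
m=arm.silhouettes('case',s)
print([ (x['confidence'],x['mask'].sum()) for x in m])
im=s['img'].copy(); 
C=np.array([540,194,0.])
for yaw in (18,):
    c=hd(yaw);y=hd(yaw+90)
    for h in(65,7):
        q=pix(s,[C+c*a*88+y*b*173+Z*h for a,b in((1,1),(1,-1),(-1,-1),(-1,1))])
        cv2.polylines(im,[(q*16).round().astype(int)],True,(255,0,0) if h==65 else (0,255,255),1,shift=4)
cv2.imwrite('pics/case.png',cv2.resize(im[140:270,190:320,::-1],None,fx=4.5,fy=4.5,interpolation=cv2.INTER_NEAREST))
E
```

```text
case 0.93 [540.6 194.3   2.6]
lid_hinge 0.59 [619.2 219.3  63. ]
staple 0.64 [440.  167.4  30.3]
[(0.6, np.int64(8303))]
```

View pics/case.png

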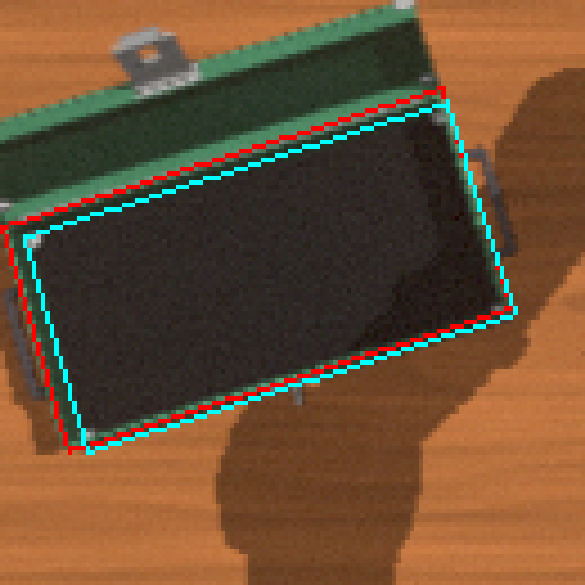

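```bash
cat >> h.py <<'E'
C0=np.array([540,194,0.]); YAW=17.5; cx=hd(YAW); cy=hd(YAW+90)
def case(x,y,z): return C0+cx*x+cy*y+Z*z
def carry(ycase,down,up=130,fx=45,tilt=55):
    """down: dolly bottom end below grasp when standing"""
    p,r,o=pose(); Rt=toolR(cx,tilt,-1); t=Rt.as_matrix()[:,2]
    g=case(fx,ycase,7+down+2)
    a=plan(g+19*t+80*Z,Rt,'carry',(p+up*Z,r)); b=plan(g+19*t,Rt,'lower',a); return a,b
E
python3 - <<'E'
from h import *
carry(-105,34.5)
E
```

```text
carry n=11 [0.0373, -0.0352, 0.0034, -0.0103, 0.1381, 0.0589] |d| 0.037
lower n=2 [-0.0328, -0.0, 0.0229, 0.0, 0.0, 0.0] |d| 0.033
```

Call:
drive_tool(
  motion=[
    [-0.0185,0,-0.0267,0,0,0,0.03],
    [-0.0185,0,-0.0267,0,0,0,0.03],
    [-0.0185,0,-0.0267,0,0,0,0.03],
    [-0.0185,0,-0.0267,0,0,0,0.03],
    [0,0,0,0,0,0,0.03],
    [0,0,0,0,0,0,0.03],
  ],
)

```text
clock: 5.38
eef_pos: [556.7, -412.1, 135.8]
ee_rot: [0.129, 0.859, 0.415, -0.271]
wrist_force: [1.1, 0.0, -8.8]
opening: 45.3
grip_force: 64.4
```

Call:
drive_tool(
  motion=[
    [0.0373,-0.0352,0.0034,-0.0103,0.1381,0.0589,0.03],
    [0.0373,-0.0352,0.0034,-0.0103,0.1381,0.0589,0.03],
    [0.0373,-0.0352,0.0034,-0.0103,0.1381,0.0589,0.03],
    [0.0373,-0.0352,0.0034,-0.0103,0.1381,0.0589,0.03],
    [0.0373,-0.0352,0.0034,-0.0103,0.1381,0.0589,0.03],
    [0.0373,-0.0352,0.0034,-0.0103,0.1381,0.0589,0.03],
    [0.0373,-0.0352,0.0034,-0.0103,0.1381,0.0589,0.03],
    [0.0373,-0.0352,0.0034,-0.0103,0.1381,0.0589,0.03],
  ],
)

```text
clock: 6.38
eef_pos: [558.8, -114.2, 40.1]
ee_rot: [0.032, 0.951, 0.27, 0.15]
wrist_force: [0.8, -2.2, -7.9]
opening: 45.2
grip_force: 65.8
```

Call:
drive_tool(
  motion=[
    [0.0373,-0.0352,0.0034,-0.0103,0.1381,0.0589,0.03],
    [0.0373,-0.0352,0.0034,-0.0103,0.1381,0.0589,0.03],
    [0.0373,-0.0352,0.0034,-0.0103,0.1381,0.0589,0.03],
    [0,0,0,0,0,0,0.03],
    [0,0,0,0,0,0,0.03],
    [0,0,0,0,0,0,0.03],
  ],
)

```text
clock: 7.12
eef_pos: [557.0, -76.5, 26.4]
ee_rot: [0.029, 0.951, 0.248, 0.183]
wrist_force: [4.9, -2.4, 0.7]
opening: 45.5
grip_force: 70.4
```

```bash
python3 - <<'E'
from h import *
p,r,o=pose(); print(p,o['q'],o['clock'])
Rt=toolR(cx,55,-1); t=Rt.as_matrix()[:,2]
g=case(45,-105,43.5)
a=plan(g+19*t+80*Z,Rt,'fix'); plan(g+19*t,Rt,'lower'); plan(g+19*t,Rt,'lower',a)
s=shot('side','c1')
c=cv2.resize(s['img'][130:330,130:430,::-1],None,fx=2.6,fy=2.6,interpolation=cv2.INTER_CUBIC); cv2.imwrite('pics/c1c.png',c)
E
```

```text
[556.99302186 -76.51514245  26.40951101] [ 0.63747147  0.68201531 -0.73871189  2.24293591  1.6751933   0.36621546
 -2.56393874] 7.125
fix n=5 [0.0351, -0.0272, -0.0008, 0.0016, 0.1199, 0.0469] |d| 0.035
lower n=5 [0.026, -0.0289, 0.0126, 0.0016, 0.1199, 0.0469] |d| 0.029
lower n=2 [-0.0328, -0.0, 0.0229, 0.0, 0.0, 0.0] |d| 0.033
```

View pics/c1c.png

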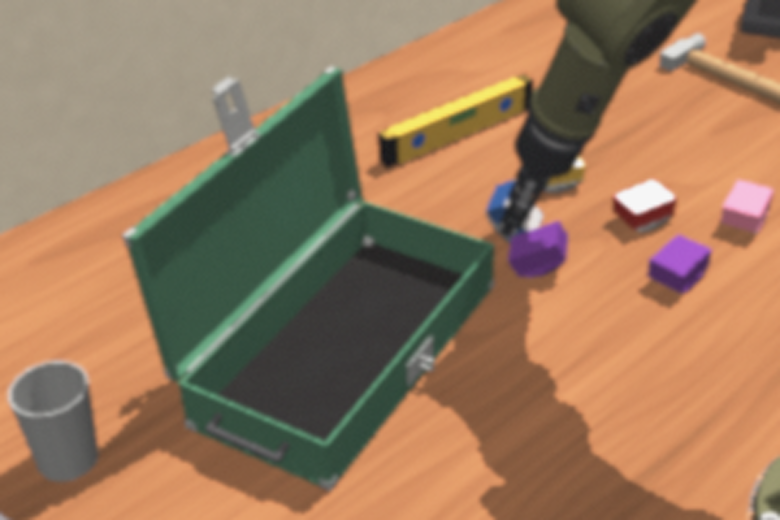

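The path dipped and stalled next to the purple block at crop pixel (538,250), with the blue dolly still held. I'll lift straight up before going on.

```bash
python3 - <<'E'
from h import *
p,r,o=pose(); plan(p+150*Z,r,'up')
t=r.as_matrix()[:,2]; print('tilt',np.degrees(np.arccos(-t[2])),'az',np.degrees(np.arctan2(t[1],t[0])),'y',r.as_matrix()[:,1].round(2))
E
```

```text
up n=3 [0.0167, 0.0073, -0.0466, 0.0, 0.0, 0.0] |d| 0.047
tilt 21.383657846644446 az 5.521445674561125 y [ 0.46 -0.88  0.15]
```

Call:
drive_tool(
  motion=[
    [0.0167,0.0073,-0.0466,0,0,0,0.03],
    [0.0167,0.0073,-0.0466,0,0,0,0.03],
    [0.0167,0.0073,-0.0466,0,0,0,0.03],
    [0,0,0,0,0,0,0.03],
    [0,0,0,0,0,0,0.03],
  ],
)

```text
clock: 7.8
eef_pos: [553.6, -80.7, 141.9]
ee_rot: [0.033, 0.952, 0.247, 0.177]
wrist_force: [-0.0, -0.1, -9.0]
opening: 45.2
grip_force: 66.9
```

```bash
python3 - <<'E'
from h import *
p,r,o=pose(); print(p,np.round(o['q'],2),o['opening'])
Rt=toolR(cx,55,-1); t=Rt.as_matrix()[:,2]
g=case(45,-105,43.5)
plan(g+19*t+80*Z-cx*80,Rt,'fix')
plan(p,Rt,'rot only')
E
```

```text
[553.62825766 -80.71434119 141.87591616] [ 0.82  0.5  -0.96  2.13  0.9   0.49 -1.83] 45.167826326366416
fix n=4 [0.0124, -0.0396, 0.0119, 0.0035, 0.1534, 0.0586] |d| 0.04
rot only n=4 [0.0, 0.0, 0.0, 0.0035, 0.1534, 0.0586] |d| 0.0
```

The arm handles sideways tilt better than radial tilt, since radial tilt runs into the wrist singularity. I'll switch to tilting along the case's long axis.

```bash
python3 - <<'E'
from h import *
p,r,o=pose()
Rt=toolR(cy,55,-1); t=Rt.as_matrix()[:,2]
g=case(0,-74,43.5)
a=plan(p+40*Z-40*cy,Rt,'rot')
b=plan(g+19*t+90*Z,Rt,'over',a)
plan(g+19*t,Rt,'lower',b)
E
```

```text
rot n=9 [-0.0005, 0.0031, -0.0057, 0.1062, 0.0696, -0.1175] |d| 0.006
over n=6 [0.0156, 0.0116, 0.0395, 0.0, 0.0, 0.0] |d| 0.039
lower n=2 [-0.0369, 0.0, 0.0258, 0.0, 0.0, 0.0] |d| 0.037
```

Call:
drive_tool(
  motion=[
    [-0.0005,0.0031,-0.0057,0.1062,0.0696,-0.1175,0.03],
    [-0.0005,0.0031,-0.0057,0.1062,0.0696,-0.1175,0.03],
    [-0.0005,0.0031,-0.0057,0.1062,0.0696,-0.1175,0.03],
    [-0.0005,0.0031,-0.0057,0.1062,0.0696,-0.1175,0.03],
    [-0.0005,0.0031,-0.0057,0.1062,0.0696,-0.1175,0.03],
    [-0.0005,0.0031,-0.0057,0.1062,0.0696,-0.1175,0.03],
    [-0.0005,0.0031,-0.0057,0.1062,0.0696,-0.1175,0.03],
    [-0.0005,0.0031,-0.0057,0.1062,0.0696,-0.1175,0.03],
    [-0.0005,0.0031,-0.0057,0.1062,0.0696,-0.1175,0.03],
    [0,0,0,0,0,0,0.03],
  ],
)

```text
clock: 9.05
eef_pos: [567.6, -116.2, 174.7]
ee_rot: [-0.366, 0.542, 0.707, 0.268]
wrist_force: [0.6, 1.0, -8.0]
opening: 45.2
grip_force: 67.3
```

```bash
python3 - <<'E'
from h import *
p,r,o=pose();print(p,np.round(o['q'],2),o['opening'])
Rt=toolR(cy,55,-1); t=Rt.as_matrix()[:,2]
g=case(0,-74,43.5)
b=plan(g+19*t+90*Z,Rt,'over')
plan(g+19*t,Rt,'lower',b)
E
```

```text
[ 567.58073846 -116.1696381   174.69639787] [ 1.03  1.24 -1.39  1.29  0.26  1.58  0.08] 45.2255659890696
over n=6 [0.017, 0.0105, 0.0385, 0.0028, 0.003, -0.0056] |d| 0.038
lower n=2 [-0.0369, 0.0, 0.0258, 0.0, 0.0, 0.0] |d| 0.037
```

Call:
drive_tool(
  motion=[
    [0.017,0.0105,0.0385,0.0028,0.003,-0.0056,0.03],
    [0.017,0.0105,0.0385,0.0028,0.003,-0.0056,0.03],
    [0.017,0.0105,0.0385,0.0028,0.003,-0.0056,0.03],
    [0.017,0.0105,0.0385,0.0028,0.003,-0.0056,0.03],
    [0.017,0.0105,0.0385,0.0028,0.003,-0.0056,0.03],
    [0.017,0.0105,0.0385,0.0028,0.003,-0.0056,0.03],
    [0,0,0,0,0,0,0.03],
    [0,0,0,0,0,0,0.03],
  ],
)

```text
clock: 10.05
eef_pos: [556.2, 138.0, 128.2]
ee_rot: [-0.37, 0.524, 0.716, 0.275]
wrist_force: [-0.1, 0.3, -7.7]
opening: 44.9
grip_force: 66.7
```

```bash
python3 - <<'E'
from h import *
p,r,o=pose();print(p,np.round(o['q'],2),o['opening'])
Rt=toolR(cy,55,-1); t=Rt.as_matrix()[:,2]
g=case(0,-74,43.5)
plan(g+19*t,Rt,'lower')
s=shot('side','c2')
c=cv2.resize(s['img'][100:330,130:430,::-1],None,fx=2.5,fy=2.5,interpolation=cv2.INTER_CUBIC); cv2.imwrite('pics/c2c.png',c)
E
```

```text
[556.22697975 137.96263623 128.23253951] [ 0.8   1.24 -1.37  1.65  0.27  1.06 -0.09] 44.86673460113214
lower n=2 [-0.0392, 0.0005, 0.0274, 0.0018, 0.0011, 0.0023] |d| 0.039
```

View pics/c2c.png

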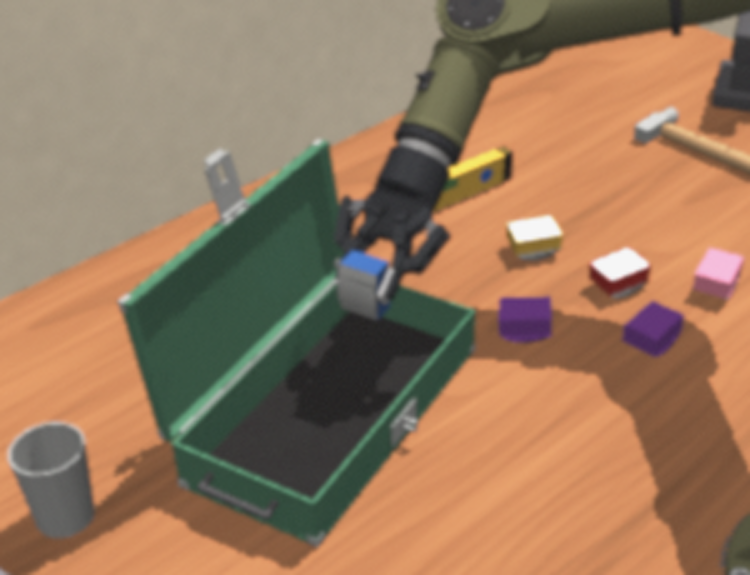

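The blue dolly is held standing over the case, crown to the left. Lowering.

Call:
drive_tool(
  motion=[
    [-0.0196,0.0003,0.0137,0.001,0.0005,0.001,0.03],
    [-0.0196,0.0003,0.0137,0.001,0.0005,0.001,0.03],
    [-0.0196,0.0003,0.0137,0.001,0.0005,0.001,0.03],
    [-0.0196,0.0003,0.0137,0.001,0.0005,0.001,0.03],
    [0,0,0,0,0,0,0.03],
    [0,0,0,0,0,0,0.03],
  ],
)

```text
clock: 10.85
eef_pos: [558.5, 139.3, 34.3]
ee_rot: [-0.373, 0.523, 0.715, 0.275]
wrist_force: [0.3, -0.6, -7.8]
opening: 45.5
grip_force: 66.5
```

```bash
python3 - <<'E'
from h import *
p,r,o=pose();print(p,np.round(o['q'],2),o['opening'])
g=p-19*r.as_matrix()[:,2]; print('grasp in case',(g-C0)@cx,(g-C0)@cy,g[2])
plan(p-3*Z,r,'down3')
# retreat and hook
s=shot('wrist','w2')
E
```

```text
[558.5184955  139.2561189   34.32879871] [ 0.78  1.36 -1.29  1.66  0.35  0.99 -0.04] 45.47042420226744
grasp in case 1.1934751655785085 -73.38169149939469 45.170814813955865
down3 n=1 [-0.0025, -0.0, 0.0017, 0.0, 0.0, 0.0] |d| 0.002
```

View pics/w2.png

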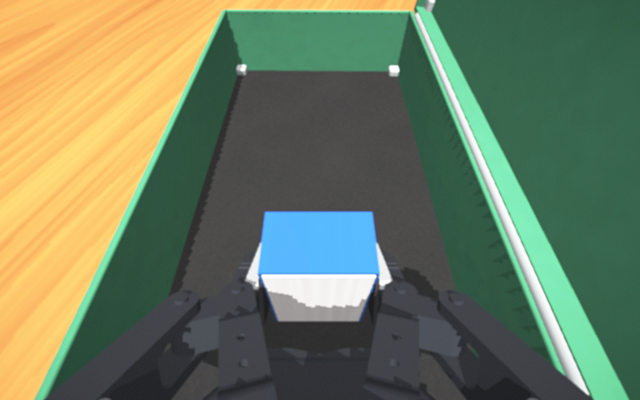

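Call:
drive_tool(
  motion=[
    [-0.0016,0,0.0011,0,0,0,0.03],
    [0,0,0,0,0,0,0.03],
    [-0.0016,0,0.0011,0,0,0,0.03],
    [0,0,0,0,0,0,0.03],
  ],
)

```text
clock: 11.4
eef_pos: [558.7, 139.2, 31.4]
ee_rot: [-0.373, 0.523, 0.715, 0.275]
wrist_force: [-0.2, -2.2, -3.6]
opening: 44.7
grip_force: 67.0
```

Call:
drive_tool(
  motion=[
    [-0.0008,0,0.0006,0,0,0,0.03],
    [0,0,0,0,0,0,0.052],
    [0,0,0,0,0,0,0.066],
    [0,0,0,0,0,0,0.07],
    [0,0,-0.01,0,0,0,0.07],
    [0,0,-0.02,0,0,0,0.07],
    [0,0,-0.04,0,0,0,0.07],
    [0,0,-0.04,0,0,0,0.05],
    [0,0,0,0,0,0,0.02],
    [0,0,0,0,0,0,0.0],
  ],
)

```text
clock: 12.65
eef_pos: [585.3, 53.1, 92.6]
ee_rot: [-0.373, 0.523, 0.715, 0.275]
wrist_force: [0.3, -0.1, -0.4]
opening: 15.4
grip_force: 0.0
```

```bash
python3 - <<'E'
from h import *
p,r,o=pose();print(p,np.round(o['q'],2),o['opening'])
print('tcp in case',(p-C0)@cx,(p-C0)@cy,p[2])
s=shot('wrist','w3')
# hook: vertical-ish tool (tilt 20 toward +cy), tcp in case y
Rt=toolR(cy,15,-1)
a=plan(case(0,-10,110),Rt,'rot'); b=plan(case(0,-10,50),Rt,'down',a); c=plan(case(0,-90,50),Rt,'pull',b)
E
```

```text
[585.29395818  53.11130195  92.55957289] [ 0.86  1.31 -1.33  1.5   0.29  1.23  0.03] 15.420864165629087
tcp in case 0.8315670913264697 -147.98809540792908 92.5595728948553
rot n=4 [0.0297, -0.0001, 0.0191, 0.0001, -0.1755, 0.0009] |d| 0.03
down n=2 [-0.0078, 0.0, 0.029, 0.0, 0.0, 0.0] |d| 0.029
pull n=2 [-0.0386, 0.0, -0.0104, 0.0, 0.0, 0.0] |d| 0.039
```

View pics/w3.png

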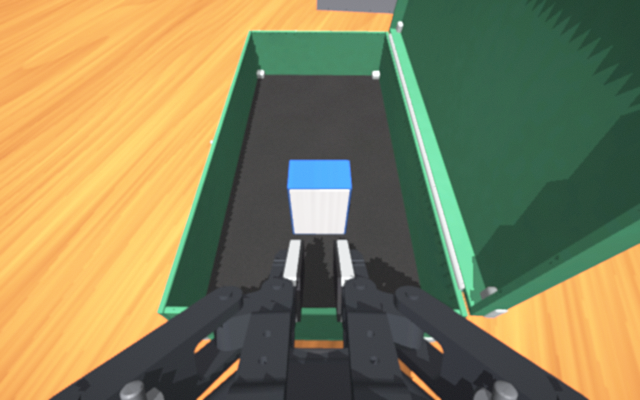

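The blue dolly stands on its end in the case with its flat face toward us, at (320,210). Next I'll hook the top from the crown side and tip it over.

Call:
drive_tool(
  motion=[
    [0.041,0,-0.0287,0,0,0,0],
    [0,0,0,0,-0.1755,0,0],
    [0,0,0,0,-0.1755,0,0],
    [0,0,0,0,-0.1755,0,0],
    [0,0,0,0,-0.1755,0,0],
    [0.0444,0,0.0119,0,0,0,0],
    [0.0444,0,0.0119,0,0,0,0],
    [0.0444,0,0.0119,0,0,0,0],
    [0,0,0,0,0,0,0],
    [0,0,0,0,0,0,0],
  ],
)

```text
clock: 13.95
eef_pos: [543.3, 184.2, 141.9]
ee_rot: [-0.104, 0.585, 0.801, 0.077]
wrist_force: [0.8, 0.3, -0.2]
opening: -0.2
grip_force: 0.0
```

```bash
python3 - <<'E'
from h import *
p,r,o=pose();print('tcp in case',(p-C0)@cx,(p-C0)@cy,p[2],np.round(o['q'],2))
Rt=toolR(cy,15,-1)
b=plan(case(0,-10,58),Rt,'down'); c=plan(case(0,-88,58),Rt,'pull',b)
E
```

```text
tcp in case 0.17243983779625882 -10.370770423979575 141.92209225742047 [ 0.44  0.77 -1.14  1.76  0.52  0.99 -0.52]
down n=2 [-0.0106, -0.0001, 0.0406, 0.0004, 0.0005, 0.0016] |d| 0.041
pull n=2 [-0.0377, 0.0, -0.0101, 0.0, 0.0, 0.0] |d| 0.038
```

Call:
drive_tool(
  motion=[
    [-0.0106,0,0.0406,0,0,0,0],
    [-0.0106,0,0.0406,0,0,0,0],
    [0,0,0,0,0,0,0],
    [-0.0126,0,-0.0034,0,0,0,0],
    [-0.0126,0,-0.0034,0,0,0,0],
    [-0.0126,0,-0.0034,0,0,0,0],
    [-0.0126,0,-0.0034,0,0,0,0],
    [-0.0126,0,-0.0034,0,0,0,0],
    [-0.0126,0,-0.0034,0,0,0,0],
    [0,0,0,0,0,0,0],
  ],
)

```text
clock: 15.2
eef_pos: [568.3, 107.8, 58.6]
ee_rot: [-0.104, 0.587, 0.799, 0.078]
wrist_force: [0.2, 0.3, -0.4]
opening: -0.1
grip_force: 0.0
```

Call:
drive_tool(
  motion=[
    [0.0126,0,0.0034,0,0,0,0],
    [0.02,0,-0.03,0,0,0,0],
    [0.013,0,-0.048,0,0,0,0],
    [0.013,0,-0.048,0,0,0,0.03],
    [0,0,0,0,0,0,0.078],
  ],
)

```text
clock: 15.82
eef_pos: [560.4, 137.1, 196.5]
ee_rot: [-0.103, 0.584, 0.801, 0.081]
wrist_force: [0.3, 0.6, -0.5]
opening: 36.1
grip_force: 0.0
```

```bash
python3 - <<'E'
from h import *
p,r,o=pose();print('tcp in case',(p-C0)@cx,(p-C0)@cy,p[2])
s=shot('side');b=shot('top')
for q in (s,b):
  for x in arm.spot_point('dolly_low',q)[:2]:
    w=world(q,x['point']); print(x['confidence'],w.round(1),((w-C0)@cx).round(),((w-C0)@cy).round())
c=np.hstack([cv2.resize(q['img'][y:y+160,x:x+160,::-1],None,fx=2.4,fy=2.4,interpolation=cv2.INTER_CUBIC) for q,x,y in((s,180,170),(b,190,130))]); cv2.imwrite('pics/d1.png',c)
im=b['img'].astype(int); white=((im.min(2)>150)&(im.max(2)-im.min(2)<45)).astype(np.uint8)
n,l,st,ce=cv2.connectedComponentsWithStats(white)
for i in range(1,n):
    if st[i,4]<60: continue
    ys,xs=np.where(l==i); P=np.array([ray(b,(x,y),36)[:2] for x,y in zip(xs,ys)],np.float32)
    (c,wh,a)=cv2.minAreaRect(P); print(P.mean(0).round(),np.round(wh),round(a,1))
E
```

```text
tcp in case 2.3696882224797484 -60.37137897340085 196.450953702959
[887. 944.] [ 48. 131.] 89.1
[789. 948.] [39. 49.] 0.1
[ 674. -571.] [21. 82.] 0.1
[ 646. -851.] [  6. 148.] 28.8
[ 608. -874.] [  6. 145.] 28.9
[ 596. -202.] [59. 42.] 60.0
[ 457. -932.] [80. 54.] 84.5
[100. 844.] [59. 52.] 3.8
```

View pics/d1.png

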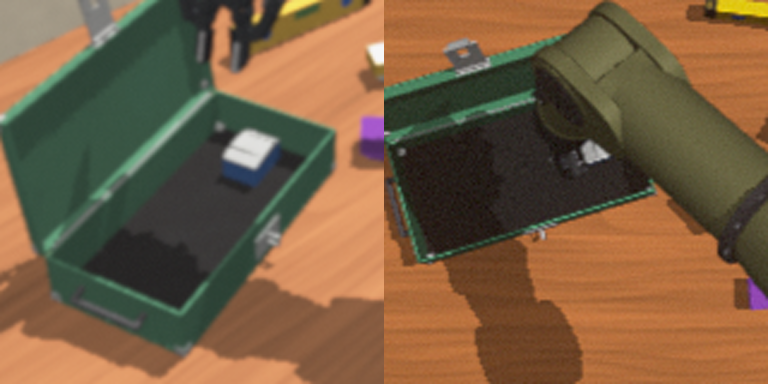

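Blue lies crown up at the right end of the case. Next is yellow.

```bash
cat >> h.py <<'E'
def grab(x,y,long,a=40,h=25,sig=1,back=80,zt=190):
    p,r,o=pose(); print('cur',p.round(),np.round(o['q'],2))
    Rt=toolR(hd(long+180),a,sig); t=Rt.as_matrix()[:,2]; g=np.array([x,y,h])
    pre=g+19*t-back*t
    A=plan([pre[0],pre[1],zt],r,'trans',(p,r)); B=plan(pre,Rt,'rot',A); plan(g+19*t,Rt,'in',B)
E
python3 - <<'E'
from h import *
grab(596,-202,61)
E
```

```text
cur [559. 134. 191.] [ 0.54  0.73 -1.19  1.67  0.46  1.13 -0.41]
trans n=7 [-0.0421, -0.0054, -0.0111, 0.0, 0.0, 0.0] |d| 0.042
rot n=7 [0.0025, 0.0023, 0.0173, 0.0263, -0.1292, 0.1178] |d| 0.017
in n=2 [0.0, 0.0, 0.04, 0.0, 0.0, 0.0] |d| 0.04
```

Call:
drive_tool(
  motion=[
    [-0.0491,-0.0063,-0.013,0,0,0,0.078],
    [-0.0491,-0.0063,-0.013,0,0,0,0.078],
    [-0.0491,-0.0063,-0.013,0,0,0,0.078],
    [-0.0491,-0.0063,-0.013,0,0,0,0.078],
    [-0.0491,-0.0063,-0.013,0,0,0,0.078],
    [-0.0491,-0.0063,-0.013,0,0,0,0.078],
    [0,0,0,0,0,0,0.078],
    [0,0,0,0,0,0,0.078],
  ],
)

```text
clock: 17.02
eef_pos: [615.3, -167.1, 190.4]
ee_rot: [-0.105, 0.585, 0.8, 0.078]
wrist_force: [1.1, 0.7, 0.3]
opening: 78.1
grip_force: 0.0
```

Call:
drive_tool(
  motion=[
    [0.0025,0.0023,0.0173,0.0263,-0.1292,0.1178,0.078],
    [0.0025,0.0023,0.0173,0.0263,-0.1292,0.1178,0.078],
    [0.0025,0.0023,0.0173,0.0263,-0.1292,0.1178,0.078],
    [0.0025,0.0023,0.0173,0.0263,-0.1292,0.1178,0.078],
    [0.0025,0.0023,0.0173,0.0263,-0.1292,0.1178,0.078],
    [0.0025,0.0023,0.0173,0.0263,-0.1292,0.1178,0.078],
    [0.0025,0.0023,0.0173,0.0263,-0.1292,0.1178,0.078],
    [0,0,0,0,0,0,0.078],
    [0,0,0,0,0,0,0.078],
  ],
)

```text
clock: 18.15
eef_pos: [616.4, -167.4, 73.6]
ee_rot: [0.173, 0.81, 0.478, -0.293]
wrist_force: [0.4, 0.0, 0.5]
opening: 78.3
grip_force: 0.0
```

```bash
cat >> h.py <<'E'
def face(s,lo=150,zf=36):
    im=s['img'].astype(int); white=((im.min(2)>lo)&(im.max(2)-im.min(2)<45)).astype(np.uint8)
    n,l,st,ce=cv2.connectedComponentsWithStats(white)
    for i in range(1,n):
        if st[i,4]<60: continue
        ys,xs=np.where(l==i); P=np.array([ray(s,(x,y),zf)[:2] for x,y in zip(xs,ys)],np.float32)
        (c,wh,a)=cv2.minAreaRect(P)
        if 30<min(wh)<60 and max(wh)<80: print(np.round(ce[i]),np.round(c),P.mean(0).round(),np.round(wh),round(a if wh[0]>wh[1] else a+90,1))
E
python3 - <<'E'
from h import *
grab(596,-202,61,zt=80)
s=shot('wrist','w4'); face(s); print('top'); face(shot('top'))
print([ (x['confidence'],world(s,x['point']).round()) for x in arm.spot_point('dolly_high',s)[:2]])
E
```

```text
cur [ 616. -167.   74.] [ 0.2   0.94 -0.54  1.43  0.9   1.54 -1.13]
trans n=1 [-0.0048, -0.0011, -0.0044, 0.0, 0.0, 0.0] |d| 0.005
rot n=1 [0.0053, -0.0, 0.0064, 0.0011, -0.004, 0.0013] |d| 0.006
in n=2 [0.0, 0.0, 0.04, 0.0, 0.0, 0.0] |d| 0.04
[315. 223.] [ 594. -201.] [ 595. -198.] [59. 43.] 61.1
[192. 260.] [ 463. -215.] [ 462. -207.] [52. 44.] 75.3
top
[ 32. 129.] [788. 954.] [790. 948.] [43. 52.] 90.2
[362. 183.] [ 598. -202.] [ 600. -202.] [59. 39.] 63.1
[281. 189.] [579.  82.] [579.  81.] [44. 58.] 108.7
[ 49. 332.] [ 98. 848.] [100. 844.] [62. 51.] 13.5
[(0.69, array([ 590., -200.,   33.]))]
```

Call:
drive_tool(
  motion=[
    [0,0,0.027,0,0,0,0.078],
    [0,0,0.027,0,0,0,0.078],
    [0,0,0.027,0,0,0,0.078],
    [0,0,0,0,0,0,0.078],
    [0,0,0,0,0,0,0.04],
    [0,0,0,0,0,0,0.03],
    [0,0,0,0,0,0,0.03],
    [0,0,0,0,0,0,0.03],
    [0,0,0,0,0,0,0.03],
  ],
)

```text
clock: 19.42
eef_pos: [591.3, -212.2, 12.6]
ee_rot: [0.173, 0.81, 0.477, -0.294]
wrist_force: [-3.2, 3.1, 6.5]
opening: 45.5
grip_force: 62.3
```

```bash
cat >> h.py <<'E'
def stand(f,a=40,cxy=(596,-202),long=61,up=180):
    """after gripping: lift, rotate in air, over, lower; f = case y of flat face"""
    p,r,o=pose(); t0=r.as_matrix()[:,2]; g0=p-19*t0
    pd=hd(long+180); off=(np.array([*cxy,0])-g0)@pd; down=32+off; fz=36-g0[2]
    print('grasp',g0.round(1),'down',down,'flat below',fz)
    Rt=toolR(cy,90-a,-1); t=Rt.as_matrix()[:,2]; g=case(0,f+fz,7+down+3)
    A=plan(p+up*Z,r,'up'); B=plan(p+up*Z,Rt,'rot',A); Cc=plan(g+19*t+90*Z,Rt,'over',B); plan(g+19*t,Rt,'lower',Cc)
    return g+19*t,Rt
E
python3 - <<'E'
from h import *
stand(5)
E
```

```text
grasp [ 597.2 -201.5   27.2] down 33.02490236081576 flat below 8.816805244050279
up n=4 [-0.0289, 0.0001, -0.0345, 0.0, 0.0, 0.0] |d| 0.035
rot n=10 [0.0, 0.0, 0.0, 0.008, 0.1474, -0.0894] |d| 0.0
over n=9 [0.0247, 0.0081, 0.0418, 0.0, 0.0, 0.0] |d| 0.042
lower n=2 [-0.0345, 0.0, 0.0289, 0.0, 0.0, 0.0] |d| 0.034
```

Call:
drive_tool(
  motion=[
    [-0.0289,0,-0.0345,0,0,0,0.03],
    [-0.0289,0,-0.0345,0,0,0,0.03],
    [-0.0289,0,-0.0345,0,0,0,0.03],
    [-0.0289,0,-0.0345,0,0,0,0.03],
    [0,0,0,0,0,0,0.03],
  ],
)

```text
clock: 20.05
eef_pos: [592.7, -212.2, 194.0]
ee_rot: [0.175, 0.811, 0.476, -0.29]
wrist_force: [0.2, 0.1, -8.8]
opening: 45.1
grip_force: 64.7
```

Call:
drive_tool(
  motion=[
    [0,0,0,0.008,0.1474,-0.0894,0.03],
    [0,0,0,0.008,0.1474,-0.0894,0.03],
    [0,0,0,0.008,0.1474,-0.0894,0.03],
    [0,0,0,0.008,0.1474,-0.0894,0.03],
    [0,0,0,0.008,0.1474,-0.0894,0.03],
    [0,0,0,0.008,0.1474,-0.0894,0.03],
    [0,0,0,0.008,0.1474,-0.0894,0.03],
    [0,0,0,0.008,0.1474,-0.0894,0.03],
    [0,0,0,0.008,0.1474,-0.0894,0.03],
    [0,0,0,0.008,0.1474,-0.0894,0.03],
  ],
)

```text
clock: 21.3
eef_pos: [590.2, -215.1, 188.1]
ee_rot: [-0.342, 0.536, 0.73, 0.25]
wrist_force: [0.9, 1.0, -7.6]
opening: 45.3
grip_force: 64.6
```

```bash
cat >> h.py <<'E'
def over(f,a,down,fz,dz=3):
    p,r,o=pose(); print(p.round(),np.round(o['q'],2),o['opening'])
    Rt=toolR(cy,90-a,-1); t=Rt.as_matrix()[:,2]; g=case(0,f+fz,7+down+dz)
    A=plan(g+19*t+90*Z,Rt,'over'); plan(g+19*t,Rt,'lower',A); plan(g+19*t,Rt,'lower from here')
E
python3 - <<'E'
from h import *
over(5,40,33,8.8)
E
```

```text
[ 590. -215.  188.] [ 0.97  1.17 -1.16  1.01  0.19  1.79  0.32] 45.26165051554397
over n=9 [0.0252, 0.0083, 0.0417, -0.0001, -0.0003, -0.0002] |d| 0.042
lower n=2 [-0.0345, 0.0, 0.0289, 0.0, 0.0, 0.0] |d| 0.034
lower from here n=10 [0.0158, 0.0075, 0.0433, -0.0001, -0.0002, -0.0002] |d| 0.043
```

Works well. Next I'll move over the case and lower.

Call:
drive_tool(
  motion=[
    [0.0252,0.0083,0.0417,0,0,0,0.03],
    [0.0252,0.0083,0.0417,0,0,0,0.03],
    [0.0252,0.0083,0.0417,0,0,0,0.03],
    [0.0252,0.0083,0.0417,0,0,0,0.03],
    [0.0252,0.0083,0.0417,0,0,0,0.03],
    [0.0252,0.0083,0.0417,0,0,0,0.03],
    [0.0252,0.0083,0.0417,0,0,0,0.03],
    [0.0252,0.0083,0.0417,0,0,0,0.03],
    [0.0252,0.0083,0.0417,0,0,0,0.03],
    [0,0,0,0,0,0,0.03],
  ],
)

```text
clock: 22.55
eef_pos: [527.8, 225.4, 121.3]
ee_rot: [-0.343, 0.534, 0.733, 0.247]
wrist_force: [-1.0, -0.0, -7.4]
opening: 45.2
grip_force: 65.2
```

Call:
drive_tool(
  motion=[
    [0,0,0,0,0,0,0.03],
    [-0.0172,0,0.0145,0,0,0,0.03],
    [-0.0172,0,0.0145,0,0,0,0.03],
    [-0.0172,0,0.0145,0,0,0,0.03],
    [-0.01,0,0.0085,0,0,0,0.03],
    [0,0,0,0,0,0,0.03],
    [0,0,0,0,0,0,0.03],
  ],
)

```text
clock: 23.42
eef_pos: [532.2, 222.5, 43.3]
ee_rot: [-0.34, 0.536, 0.731, 0.25]
wrist_force: [0.1, -0.2, -6.6]
opening: 45.2
grip_force: 65.2
```

```bash
python3 - <<'E'
from h import *
over(5,40,33,8.8,dz=0)
p,r,o=pose();print(((p-C0)@cx).round(1),((p-C0)@cy).round(1))
s=shot('wrist','w5')
E
```

```text
[532. 222.  43.] [ 0.62  1.17 -1.12  1.79  0.17  0.75  0.01] 45.1811451199446
over n=2 [0.0281, -0.0006, -0.0244, 0.0004, 0.0001, 0.0001] |d| 0.028
lower n=2 [-0.0345, 0.0, 0.0289, 0.0, 0.0, 0.0] |d| 0.034
lower from here n=1 [-0.0126, -0.0012, 0.0091, 0.0009, 0.0003, 0.0001] |d| 0.013
1.2 29.5
```

Call:
drive_tool(
  motion=[
    [-0.0042,0,0.0035,0,0,0,0.03],
    [-0.0042,0,0.0035,0,0,0,0.03],
    [0,0,0,0,0,0,0.03],
    [-0.0016,0,0.0013,0,0,0,0.03],
    [0,0,0,0,0,0,0.03],
    [0,0,0,0,0,0,0.03],
  ],
)

```text
clock: 24.22
eef_pos: [532.0, 222.0, 29.6]
ee_rot: [-0.34, 0.536, 0.731, 0.25]
wrist_force: [0.5, 0.5, -7.6]
opening: 45.4
grip_force: 65.3
```

Call:
drive_tool(
  motion=[
    [-0.0012,0,0.001,0,0,0,0.03],
    [0,0,0,0,0,0,0.03],
    [-0.0008,0,0.0006,0,0,0,0.03],
    [0,0,0,0,0,0,0.03],
  ],
)

```text
clock: 24.72
eef_pos: [532.1, 222.1, 28.4]
ee_rot: [-0.341, 0.536, 0.731, 0.25]
wrist_force: [-2.4, -6.0, 6.2]
opening: 45.1
grip_force: 66.9
```

Call:
drive_tool(
  motion=[
    [0,0,0,0,0,0,0.052],
    [0,0,0,0,0,0,0.066],
    [0,0,0,0,0,0,0.07],
    [0,0,-0.01,0,0,0,0.07],
    [0,0,-0.02,0,0,0,0.07],
    [0,0,-0.04,0,0,0,0.07],
    [0,0,-0.04,0,0,0,0.05],
    [0,0,0,0,0,0,0.02],
    [0.0383,0,-0.0321,0,0,0,0.0],
  ],
)

```text
clock: 25.85
eef_pos: [556.0, 140.3, 145.0]
ee_rot: [-0.342, 0.537, 0.73, 0.248]
wrist_force: [0.8, 0.3, 1.4]
opening: 15.5
grip_force: 0.0
```

Call:
drive_tool(
  motion=[
    [0,0,0,0,-0.1527,0,0],
    [0,0,0,0,-0.1527,0,0],
    [0,0,0,0,-0.1527,0,0],
    [0,0,0,0,-0.1527,0,0],
    [0.0435,0,0.0117,0,0,0,0],
    [0.0435,0,0.0117,0,0,0,0],
    [0.0435,0,0.0117,0,0,0,0],
    [0,0,0,0,0,0,0],
    [0,0,0,0,0,0,0],
  ],
)

```text
clock: 26.98
eef_pos: [516.2, 270.2, 147.0]
ee_rot: [-0.105, 0.586, 0.8, 0.076]
wrist_force: [-0.2, -0.7, -0.3]
opening: -0.0
grip_force: 0.0
```

```bash
python3 - <<'E'
from h import *
p,r,o=pose();print('tcp in case',(p-C0)@cx,(p-C0)@cy,p[2],np.round(o['q'],2))
Rt=toolR(cy,15,-1)
b=plan(case(0,80,58),Rt,'down')
for n in('side','wrist'):
    s=shot(n,'h_'+n)
    for x in arm.spot_point('dolly_high',s)[:1]:
        w=world(s,x['point']); print(n,x['confidence'],((w-C0)@cx).round(),((w-C0)@cy).round(),w[2].round())
E
```

```text
tcp in case 0.2579892010734852 79.86128066617191 146.9924657571634 [ 0.19  0.66 -0.93  1.76  0.35  0.89 -0.51]
down n=2 [-0.0114, -0.0001, 0.043, -0.0006, 0.0008, 0.0001] |d| 0.043
side 0.74 0.0 2.0 34.0
```

Call:
drive_tool(
  motion=[
    [-0.0114,0,0.043,0,0,0,0],
    [-0.0114,0,0.043,0,0,0,0],
    [0,0,0,0,0,0,0],
    [-0.0126,0,-0.0034,0,0,0,0],
    [-0.0126,0,-0.0034,0,0,0,0],
    [-0.0126,0,-0.0034,0,0,0,0],
    [-0.0126,0,-0.0034,0,0,0,0],
    [-0.0126,0,-0.0034,0,0,0,0],
    [-0.0126,0,-0.0034,0,0,0,0],
    [0,0,0,0,0,0,0],
  ],
)

```text
clock: 28.42
eef_pos: [541.8, 194.1, 60.3]
ee_rot: [-0.103, 0.588, 0.799, 0.078]
wrist_force: [0.9, 0.3, -0.5]
opening: -0.3
grip_force: 0.0
```

Call:
drive_tool(
  motion=[
    [0.0126,0,0.0034,0,0,0,0],
    [0.02,0,-0.03,0,0,0,0],
    [0.013,0,-0.048,0,0,0,0],
    [0.013,0,-0.048,0,0,0,0.03],
    [0,0,0,0,0,0,0.078],
  ],
)

```text
clock: 29.05
eef_pos: [533.5, 222.6, 196.0]
ee_rot: [-0.104, 0.586, 0.8, 0.08]
wrist_force: [-0.6, -0.8, -0.1]
opening: 35.7
grip_force: 0.0
```

```bash
python3 - <<'E'
from h import *
s=shot('side','e_side');b=shot('top','e_top')
for q,nm in ((s,'side'),(b,'top')):
  for n in ('dolly_low','dolly_high','dolly_mid'):
    for x in arm.spot_point(n,q)[:3]:
      w=world(q,x['point']); print(nm,n,x['confidence'],w.round(),((w-C0)@cx).round(),((w-C0)@cy).round())
face(b); face(s)
grab(465,-222,78)
E
```

```text
side dolly_low 0.95 [576.  81.   4.] 1.0 -119.0
side dolly_high 0.91 [548. 167.   4.] -1.0 -29.0
side dolly_mid 0.56 [ 360. -163.   37.] -279.0 -286.0
side dolly_mid 0.55 [ 375. -311.   36.] -309.0 -432.0
side dolly_mid 0.54 [ 465. -218.   36.] -196.0 -371.0
top dolly_low 0.62 [ 535. -579.    1.] -237.0 -736.0
top dolly_mid 0.6 [ 466. -224.   36.] -196.0 -377.0
top dolly_mid 0.55 [486. -66.  34.] -130.0 -231.0
top dolly_mid 0.48 [ 372. -312.   34.] -312.0 -432.0
[368. 222.] [ 465. -221.] [ 465. -221.] [59. 42.] 75.9
[ 49. 332.] [ 98. 848.] [ 99. 845.] [61. 50.] 13.5
[378. 205.] [ 462. -221.] [ 462. -221.] [65. 46.] 77.6
[284. 231.] [579.  83.] [578.  83.] [48. 63.] 111.1
[267. 250.] [549. 173.] [549. 173.] [50. 59.] 109.1
cur [532. 220. 191.] [ 0.32  0.63 -0.98  1.7   0.31  1.01 -0.4 ]
trans n=9 [-0.0394, -0.0197, -0.0104, 0.0, 0.0, 0.0] |d| 0.039
rot n=6 [0.0028, 0.0017, 0.0202, 0.019, -0.1562, 0.087] |d| 0.02
in n=2 [0.0, -0.0, 0.04, 0.0, 0.0, 0.0] |d| 0.04
```

Call:
drive_tool(
  motion=[
    [-0.0394,-0.0197,-0.0104,0,0,0,0.078],
    [-0.0394,-0.0197,-0.0104,0,0,0,0.078],
    [-0.0394,-0.0197,-0.0104,0,0,0,0.078],
    [-0.0394,-0.0197,-0.0104,0,0,0,0.078],
    [-0.0394,-0.0197,-0.0104,0,0,0,0.078],
    [-0.0394,-0.0197,-0.0104,0,0,0,0.078],
    [-0.0394,-0.0197,-0.0104,0,0,0,0.078],
    [-0.0394,-0.0197,-0.0104,0,0,0,0.078],
    [-0.0394,-0.0197,-0.0104,0,0,0,0.078],
    [0,0,0,0,0,0,0.078],
  ],
)

```text
clock: 30.7
eef_pos: [472.8, -187.4, 189.9]
ee_rot: [-0.105, 0.589, 0.797, 0.077]
wrist_force: [-0.0, 1.3, -0.1]
opening: 78.0
grip_force: 0.0
```

Call:
drive_tool(
  motion=[
    [0,0,0,0,0,0,0.078],
    [0.0028,0.0017,0.0202,0.019,-0.1562,0.087,0.078],
    [0.0028,0.0017,0.0202,0.019,-0.1562,0.087,0.078],
    [0.0028,0.0017,0.0202,0.019,-0.1562,0.087,0.078],
    [0.0028,0.0017,0.0202,0.019,-0.1562,0.087,0.078],
    [0.0028,0.0017,0.0202,0.019,-0.1562,0.087,0.078],
    [0.0028,0.0017,0.0202,0.019,-0.1562,0.087,0.078],
    [0,0,0,0,0,0,0.078],
    [0,0,0,0,0,0,0.078],
  ],
)

```text
clock: 31.82
eef_pos: [473.8, -182.2, 74.3]
ee_rot: [0.212, 0.73, 0.595, -0.262]
wrist_force: [0.2, -0.0, -0.1]
opening: 78.1
grip_force: 0.0
```

```bash
python3 - <<'E'
from h import *
s=shot('wrist','w6'); face(s); print('top'); face(shot('top'))
print(s['img'][230:231,300:330:10])
grab(464.5,-221,77,zt=78)
p,r,o=pose();t=r.as_matrix()[:,2];print(t.round(2), r.as_matrix()[:,1].round(2))
E
```

```text
[315. 223.] [ 462. -221.] [ 463. -217.] [63. 43.] 76.9
top
[368. 222.] [ 465. -221.] [ 465. -221.] [60. 42.] 77.4
[ 49. 332.] [ 97. 850.] [100. 844.] [59. 52.] 3.8
[[[248 249 250]
  [248 249 249]
  [248 249 249]]]
cur [ 474. -184.   75.] [ 0.16  0.7  -0.43  2.03  1.02  1.14 -1.21]
trans n=1 [-0.001, -0.0005, -0.0027, 0.0, 0.0, 0.0] |d| 0.003
rot n=1 [0.004, 0.0, 0.0048, 0.0119, -0.0102, 0.0155] |d| 0.005
in n=2 [-0.0, -0.0, 0.04, 0.0, 0.0, 0.0] |d| 0.04
[-0.13 -0.62 -0.77] [ 0.98 -0.21 -0.  ]
```

Call:
drive_tool(
  motion=[
    [0,0,0.027,0.006,-0.005,0.008,0.078],
    [0.001,0,0.027,0.006,-0.005,0.008,0.078],
    [0.001,0,0.027,0,0,0,0.078],
    [0,0,0.001,0,0,0,0.078],
    [0,0,0,0,0,0,0.04],
    [0,0,0,0,0,0,0.03],
    [0,0,0,0,0,0,0.03],
    [0,0,0,0,0,0,0.03],
    [0,0,0,0,0,0,0.03],
  ],
)

```text
clock: 33.05
eef_pos: [462.8, -232.0, 11.0]
ee_rot: [0.214, 0.735, 0.585, -0.269]
wrist_force: [-2.4, 1.5, 5.5]
opening: 45.0
grip_force: 61.1
```

```bash
python3 - <<'E'
from h import *
stand(95,40,(464.5,-221),77)
E
```

```text
grasp [ 465.5 -220.1   25.5] down 33.148205421207656 flat below 10.515194691122748
up n=4 [-0.029, -0.0, -0.0344, 0.0, 0.0, 0.0] |d| 0.034
rot n=10 [0.0, 0.0, 0.0, 0.005, 0.1533, -0.0587] |d| 0.0
over n=11 [0.0245, 0.0183, 0.0391, 0.0, 0.0, 0.0] |d| 0.039
lower n=2 [-0.0345, 0.0, 0.0289, 0.0, 0.0, 0.0] |d| 0.034
```

Call:
drive_tool(
  motion=[
    [-0.029,0,-0.0344,0,0,0,0.03],
    [-0.029,0,-0.0344,0,0,0,0.03],
    [-0.029,0,-0.0344,0,0,0,0.03],
    [-0.029,0,-0.0344,0,0,0,0.03],
    [0,0,0,0,0,0,0.03],
  ],
)

```text
clock: 33.67
eef_pos: [464.4, -231.4, 192.2]
ee_rot: [0.215, 0.735, 0.585, -0.266]
wrist_force: [0.5, -0.4, -7.7]
opening: 45.3
grip_force: 65.3
```

Call:
drive_tool(
  motion=[
    [0,0,0,0.005,0.1533,-0.0587,0.03],
    [0,0,0,0.005,0.1533,-0.0587,0.03],
    [0,0,0,0.005,0.1533,-0.0587,0.03],
    [0,0,0,0.005,0.1533,-0.0587,0.03],
    [0,0,0,0.005,0.1533,-0.0587,0.03],
    [0,0,0,0.005,0.1533,-0.0587,0.03],
    [0,0,0,0.005,0.1533,-0.0587,0.03],
    [0,0,0,0.005,0.1533,-0.0587,0.03],
    [0,0,0,0.005,0.1533,-0.0587,0.03],
    [0,0,0,0.005,0.1533,-0.0587,0.03],
  ],
)

```text
clock: 34.92
eef_pos: [462.3, -233.6, 187.3]
ee_rot: [-0.343, 0.536, 0.73, 0.251]
wrist_force: [0.4, 0.8, -6.9]
opening: 44.8
grip_force: 65.2
```

```bash
python3 - <<'E'
from h import *
over(95,40,33,10.5)
E
```

```text
[ 462. -234.  187.] [ 1.12  0.96 -0.89  1.35 -0.    1.65  0.59] 44.825202876766895
over n=11 [0.0247, 0.0184, 0.0391, -0.0001, -0.0005, -0.0001] |d| 0.039
lower n=2 [-0.0345, 0.0, 0.0289, 0.0, 0.0, 0.0] |d| 0.034
lower from here n=12 [0.0169, 0.0169, 0.0406, -0.0001, -0.0004, -0.0001] |d| 0.041
```

Call:
drive_tool(
  motion=[
    [0.0272,0.0202,0.043,0,0,0,0.03],
    [0.0272,0.0202,0.043,0,0,0,0.03],
    [0.0272,0.0202,0.043,0,0,0,0.03],
    [0.0272,0.0202,0.043,0,0,0,0.03],
    [0.0272,0.0202,0.043,0,0,0,0.03],
    [0.0272,0.0202,0.043,0,0,0,0.03],
    [0.0272,0.0202,0.043,0,0,0,0.03],
    [0.0272,0.0202,0.043,0,0,0,0.03],
    [0.0272,0.0202,0.043,0,0,0,0.03],
    [0.0272,0.0202,0.043,0,0,0,0.03],
  ],
)

```text
clock: 36.17
eef_pos: [503.2, 309.8, 119.4]
ee_rot: [-0.341, 0.537, 0.731, 0.249]
wrist_force: [0.7, 0.2, -7.5]
opening: 44.7
grip_force: 65.2
```

Call:
drive_tool(
  motion=[
    [0,0,0,0,0,0,0.03],
    [0,0,0,0,0,0,0.03],
    [-0.0172,0,0.0145,0,0,0,0.03],
    [-0.0172,0,0.0145,0,0,0,0.03],
    [-0.0172,0,0.0145,0,0,0,0.03],
    [-0.01,0,0.0085,0,0,0,0.03],
    [0,0,0,0,0,0,0.03],
    [0,0,0,0,0,0,0.03],
  ],
)

```text
clock: 37.17
eef_pos: [504.1, 309.9, 42.2]
ee_rot: [-0.341, 0.536, 0.731, 0.251]
wrist_force: [0.1, 0.4, -5.7]
opening: 45.1
grip_force: 65.9
```

```bash
python3 - <<'E'
from h import *
over(95,40,33,10.5,dz=0)
E
```

```text
[504. 310.  42.] [ 0.4   1.05 -0.92  1.87 -0.21  0.57  0.27] 45.14590917578922
over n=2 [0.0286, -0.0003, -0.0247, 0.0003, -0.0009, 0.0004] |d| 0.029
lower n=2 [-0.0345, 0.0, 0.0289, 0.0, 0.0, 0.0] |d| 0.034
lower from here n=1 [-0.0119, -0.0007, 0.0083, 0.0006, -0.0018, 0.0007] |d| 0.012
```

Call:
drive_tool(
  motion=[
    [-0.0042,0,0.0035,0,0,0,0.03],
    [-0.0042,0,0.0035,0,0,0,0.03],
    [0,0,0,0,0,0,0.03],
    [-0.0016,0,0.0013,0,0,0,0.03],
    [0,0,0,0,0,0,0.03],
    [-0.0008,0,0.0006,0,0,0,0.03],
    [0,0,0,0,0,0,0.03],
  ],
)

```text
clock: 38.05
eef_pos: [504.0, 309.7, 29.1]
ee_rot: [-0.342, 0.535, 0.731, 0.251]
wrist_force: [-0.9, -7.0, 7.0]
opening: 45.0
grip_force: 67.8
```

Call:
drive_tool(
  motion=[
    [0,0,0,0,0,0,0.052],
    [0,0,0,0,0,0,0.066],
    [0,0,0,0,0,0,0.07],
    [0,0,-0.01,0,0,0,0.07],
    [0,0,-0.02,0,0,0,0.07],
    [0,0,-0.04,0,0,0,0.07],
    [0,0,-0.04,0,0,0,0.05],
    [0,0,0,0,0,0,0.02],
    [0.0383,0,-0.0321,0,0,0,0.0],
  ],
)

```text
clock: 39.17
eef_pos: [528.1, 227.5, 145.8]
ee_rot: [-0.343, 0.537, 0.729, 0.249]
wrist_force: [0.6, 0.6, 1.1]
opening: 15.2
grip_force: 0.0
```

Call:
drive_tool(
  motion=[
    [0,0,0,0,-0.1527,0,0],
    [0,0,0,0,-0.1527,0,0],
    [0,0,0,0,-0.1527,0,0],
    [0,0,0,0,-0.1527,0,0],
    [0.0364,0,0.0098,0,0,0,0],
    [0.0364,0,0.0098,0,0,0,0],
    [0.0364,0,0.0098,0,0,0,0],
    [0,0,0,0,0,0,0],
    [0,0,0,0,0,0,0],
  ],
)

```text
clock: 40.3
eef_pos: [494.9, 336.3, 147.6]
ee_rot: [-0.106, 0.586, 0.8, 0.077]
wrist_force: [1.0, 0.1, 0.2]
opening: 0.4
grip_force: 0.0
```

```bash
python3 - <<'E'
from h import *
p,r,o=pose();print('tcp in case',(p-C0)@cx,(p-C0)@cy,p[2],np.round(o['q'],2))
Rt=toolR(cy,15,-1)
b=plan(case(0,151,60),Rt,'down')
for n in('side',):
    s=shot(n,'h3')
    for x in arm.spot_point('dolly_mid',s)[:4]:
        w=world(s,x['point']); print(n,x['confidence'],((w-C0)@cx).round(),((w-C0)@cy).round(),w[2].round())
E
```

```text
tcp in case -0.24599238644096744 149.33388223598516 147.5789407323235 [-0.11  0.58 -0.6   1.75  0.08  0.81 -0.36]
down n=2 [-0.0105, 0.0001, 0.0425, -0.0005, -0.0003, 0.0003] |d| 0.043
side 0.86 -131.0 -232.0 35.0
side 0.71 -310.0 -434.0 36.0
side 0.59 -278.0 -285.0 37.0
side 0.58 0.0 93.0 39.0
```

Red is standing at case y=93. Same tip-over.

Call:
drive_tool(
  motion=[
    [-0.0105,0,0.0425,0,0,0,0],
    [-0.0105,0,0.0425,0,0,0,0],
    [0,0,0,0,0,0,0],
    [-0.0126,0,-0.0034,0,0,0,0],
    [-0.0126,0,-0.0034,0,0,0,0],
    [-0.0126,0,-0.0034,0,0,0,0],
    [-0.0126,0,-0.0034,0,0,0,0],
    [-0.0126,0,-0.0034,0,0,0,0],
    [-0.0126,0,-0.0034,0,0,0,0],
    [0,0,0,0,0,0,0],
  ],
)

```text
clock: 41.65
eef_pos: [519.5, 261.6, 60.9]
ee_rot: [-0.105, 0.588, 0.799, 0.078]
wrist_force: [-0.6, 0.8, -0.4]
opening: 0.1
grip_force: 0.0
```

Call:
drive_tool(
  motion=[
    [0.0126,0,0.0034,0,0,0,0],
    [0.02,0,-0.03,0,0,0,0],
    [0.013,0,-0.048,0,0,0,0],
    [0.013,0,-0.048,0,0,0,0],
    [0,0,0,0,0,0,0],
  ],
)

```text
clock: 42.28
eef_pos: [511.5, 290.9, 198.3]
ee_rot: [-0.104, 0.585, 0.8, 0.081]
wrist_force: [0.6, 0.2, 0.3]
opening: -0.1
grip_force: 0.0
```

```bash
python3 - <<'E'
from h import *
s=shot('side','f_side')
for n in ('dolly_low','dolly_high','dolly_mid','lid_edge','lid_hinge','hasp_hinge','hasp_tip'):
    for x in arm.spot_point(n,s)[:4]:
      w=world(s,x['point']); print(n,x['confidence'],w.round(),((w-C0)@cx).round(),((w-C0)@cy).round())
p,r,o=pose();print('tcp in case',(p-C0)@cx,(p-C0)@cy,p[2],np.round(o['q'],2))
c=cv2.resize(s['img'][130:330,150:350,::-1],None,fx=3,fy=3,interpolation=cv2.INTER_CUBIC); cv2.imwrite('pics/f1.png',c)
E
```

```text
dolly_low 0.91 [577.  83.  10.] 2.0 -117.0
dolly_high 0.57 [549. 166.   3.] 0.0 -29.0
dolly_mid 0.74 [525. 255.   8.] 4.0 62.0
dolly_mid 0.74 [ 376. -312.   37.] -309.0 -433.0
dolly_mid 0.71 [484. -67.  33.] -132.0 -232.0
lid_edge 0.77 [651. 233. 242.] 117.0 4.0
lid_hinge 0.64 [616. 220.  62.] 81.0 1.0
hasp_hinge 0.5 [647. 228. 246.] 112.0 0.0
hasp_hinge 0.47 [619. 492.   1.] 165.0 261.0
hasp_tip 0.83 [660. 231. 307.] 126.0 -0.0
hasp_tip 0.73 [ 763. -192.    5.] 96.0 -435.0
tcp in case -0.22005144731659243 97.9062938784542 193.18218360917712 [ 0.01  0.53 -0.64  1.71  0.06  0.93 -0.28]
```

View pics/f1.png

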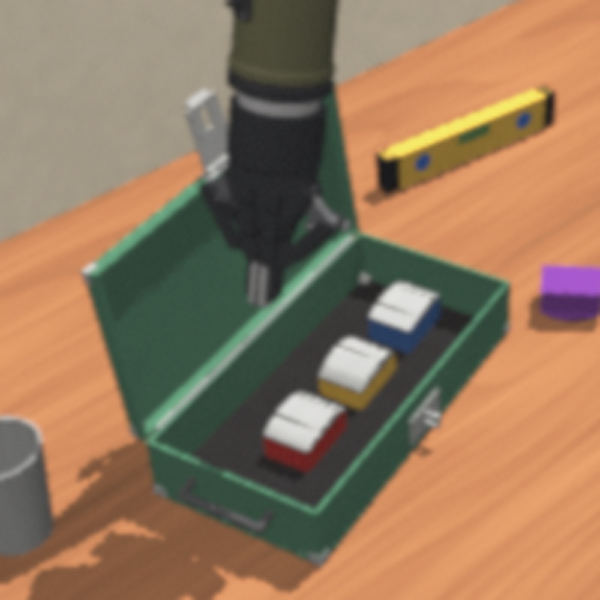

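All three dollies lie crown up in a row in the case: red (305,430), yellow (357,370) and blue (405,315). Next is the lid: I'll go over it at case y=-75, clear of the hasp, and swing it shut from behind.

Call:
drive_tool(
  motion=[
    [0,0,0,0,-0.131,0,0],
    [0,0,0,0,-0.131,0,0],
    [0,0,-0.04,0,0,0,0],
    [0,0,-0.04,0,0,0,0],
    [-0.0433,0,0,0,0,0,0],
    [-0.0433,0,0,0,0,0,0],
    [-0.0433,0,0,0,0,0,0],
    [-0.0433,0,0,0,0,0,0],
    [0,0,0,0,0,0,0],
    [0,0,0,0,0,0,0],
  ],
)

```text
clock: 43.92
eef_pos: [562.6, 122.7, 273.7]
ee_rot: [-0.001, 0.591, 0.806, 0.0]
wrist_force: [0.1, 0.2, -0.2]
opening: 0.1
grip_force: 0.0
```

```bash
python3 - <<'E'
from h import *
p,r,o=pose();print('tcp in case',(p-C0)@cx,(p-C0)@cy,p[2],np.round(o['q'],2))
M=r.as_matrix();print(np.c_[M.T@cx,M.T@cy,M.T@Z].round(3))
Rt=toolR(cy,0,-1)
a=plan(case(152,-75,272),Rt,'behind'); a=plan(case(152,-75,212),Rt,'down',a)
E
```

```text
tcp in case 0.14882937859193746 -74.78354986958206 273.671652429832 [ 0.07  0.42 -0.49  1.56  0.21  1.21 -0.16]
[[-0.     1.     0.002]
 [ 1.     0.    -0.   ]
 [-0.     0.002 -1.   ]]
behind n=4 [-0.0001, 0.038, 0.0004, -0.0001, -0.0005, 0.0] |d| 0.038
down n=2 [0.0, 0.0, 0.03, 0.0, 0.0, 0.0] |d| 0.03
```

Call:
drive_tool(
  motion=[
    [0,0.038,0,0,0,0,0],
    [0,0.038,0,0,0,0,0],
    [0,0.038,0,0,0,0,0],
    [0,0.038,0,0,0,0,0],
    [0,0,0,0,0,0,0],
    [0,0,0.03,0,0,0,0],
    [0,0,0.03,0,0,0,0],
    [0,0,0,0,0,0,0],
    [0,-0.016,-0.001,0,0,0,0],
    [0,-0.016,-0.001,0,0,0,0],
  ],
)

```text
clock: 45.18
eef_pos: [678.1, 159.8, 218.3]
ee_rot: [0.001, 0.591, 0.807, 0.003]
wrist_force: [5.1, 3.0, 1.1]
opening: -0.2
grip_force: 2.5
```

Call:
drive_tool(
  motion=[
    [0,-0.016,-0.002,0,0,0,0],
    [0,-0.016,0,0,0,0,0],
    [0,-0.016,0.001,0,0,0,0],
    [0,-0.015,0.001,0,0,0,0],
    [0,-0.015,0.006,0,0,0,0],
    [0,-0.015,0.006,0,0,0,0],
    [0,-0.015,0.006,0,0,0,0],
  ],
)

```text
clock: 46.05
eef_pos: [575.5, 127.3, 200.6]
ee_rot: [0.001, 0.591, 0.807, 0.003]
wrist_force: [4.6, 0.9, -0.5]
opening: -0.0
grip_force: 1.4
```

```bash
python3 - <<'E'
from h import *
p,r,o=pose();print('tcp in case',(p-C0)@cx,(p-C0)@cy,p[2],o['wrist_force'])
s=shot('side')
for n in('lid_edge','hasp_tip','hasp_hinge'):
    for x in arm.spot_point(n,s)[:2]:
      w=world(s,x['point']); print(n,x['confidence'],((w-C0)@cx).round(),((w-C0)@cy).round(),w[2].round())
E
```

```text
tcp in case 13.789422871999555 -74.28632185548285 200.60856321454128 [ 4.58188331  0.9463763  -0.52450365]
lid_edge 0.7 -4.0 0.0 220.0
hasp_tip 0.57 -40.0 -2.0 273.0
hasp_hinge 0.45 -12.0 4.0 216.0
```

Call:
drive_tool(
  motion=[
    [0,-0.013,0.0115,0,0,0,0],
    [0,-0.013,0.0115,0,0,0,0],
    [0,-0.013,0.0115,0,0,0,0],
    [0,-0.0083,0.0133,0,0,0,0],
    [0,-0.0083,0.0133,0,0,0,0],
    [0,-0.0083,0.0133,0,0,0,0],
    [0,-0.003,0.012,0,0,0,0],
    [0,-0.003,0.012,0,0,0,0],
    [0,-0.003,0.012,0,0,0,0],
    [0,0,0,0,0,0,0],
  ],
)

```text
clock: 47.5
eef_pos: [504.1, 103.7, 86.6]
ee_rot: [-0.001, 0.591, 0.806, -0.0]
wrist_force: [0.0, -0.2, 0.2]
opening: 0.5
grip_force: 0.0
```

Call:
drive_tool(
  motion=[
    [0,0,0.004,0,0,0,0],
    [0,0,0.004,0,0,0,0],
    [0,0,0.002,0,0,0,0],
    [0,0,0,0,0,0,0],
  ],
)

```text
clock: 48.0
eef_pos: [505.0, 104.0, 80.4]
ee_rot: [0.001, 0.591, 0.806, 0.001]
wrist_force: [-9.7, -1.7, 31.7]
opening: -0.1
grip_force: 16.2
```

Call:
drive_tool(
  motion=[
    [0,0,-0.035,0,0,0,0],
    [0,0,-0.035,0,0,0,0],
    [0.025,-0.026,0,0,0,0,0],
    [0.025,-0.026,0,0,0,0,0],
    [0.025,-0.026,0,0,0,0,0],
    [0,0,0,0,0,0,0],
    [0,0,0,0,0,0,0],
  ],
)

```text
clock: 48.88
eef_pos: [408.8, 151.9, 147.9]
ee_rot: [0.0, 0.591, 0.806, 0.001]
wrist_force: [0.5, 0.1, -0.1]
opening: 0.4
grip_force: 0.0
```

```bash
python3 - <<'E'
from h import *
p,r,o=pose();print('tcp in case',(p-C0)@cx,(p-C0)@cy,p[2],np.round(o['q'],2))
for c in('side','top'):
  s=shot(c,'g_'+c)
  for n in('lid_edge','hasp_tip','hasp_hinge','staple'):
    for x in arm.spot_point(n,s)[:2]:
      w=world(s,x['point']); print(c,n,x['confidence'],((w-C0)@cx).round(),((w-C0)@cy).round(),w[2].round())
s=cv2.imread('pics/g_side.png'); cv2.imwrite('pics/g1.png',cv2.resize(s[130:330,180:380],None,fx=3,fy=3,interpolation=cv2.INTER_CUBIC))
E
```

```text
tcp in case -137.8288955798462 -0.7211599784972975 147.94751832621822 [-0.03  0.35 -0.51  2.09  0.24  0.76 -0.39]
side lid_edge 0.91 -93.0 4.0 83.0
side lid_edge 0.24 164.0 264.0 -1.0
side hasp_tip 0.81 -153.0 2.0 82.0
side hasp_hinge 0.66 -98.0 1.0 75.0
side staple 0.63 -101.0 4.0 32.0
top lid_edge 0.79 -81.0 2.0 79.0
top staple 0.71 -104.0 -1.0 28.0
```

View pics/g1.png

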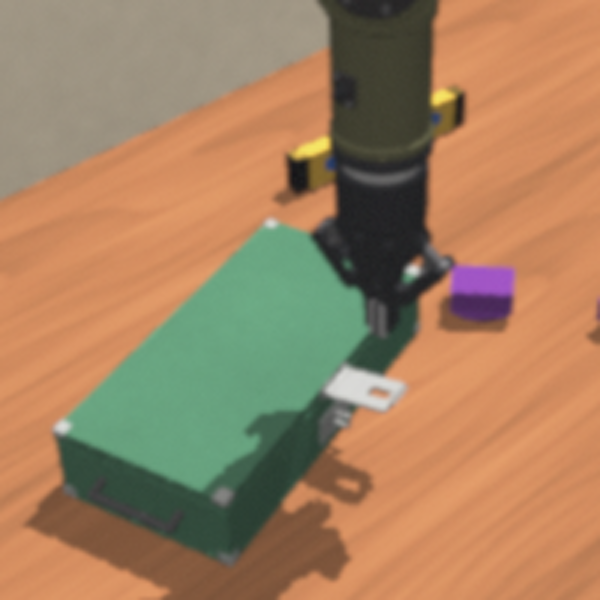

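The lid is shut flat, and the hasp sticks out from the front at (365,390). I'll press the hasp down, then inward above the staple.

Call:
drive_tool(
  motion=[
    [0,0,0.029,0,0,0,0],
    [0,0,0.029,0,0,0,0],
    [0,0,0.009,0,0,0,0],
    [0,0,0.009,0,0,0,0],
    [0,0,0.009,0,0,0,0],
    [0,0,0.009,0,0,0,0],
    [0,0,0.008,0,0,0,0],
    [0,0.005,0.002,0,0,0,0],
    [0,0.008,0.001,0,0,0,0],
    [0,0,0,0,0,0,0],
  ],
)

```text
clock: 50.62
eef_pos: [421.2, 156.4, 42.8]
ee_rot: [-0.0, 0.591, 0.806, 0.001]
wrist_force: [0.4, -0.8, 0.7]
opening: 0.5
grip_force: 0.0
```

```bash
python3 - <<'E'
from h import *
p,r,o=pose();print('tcp in case',(p-C0)@cx,(p-C0)@cy,p[2],o['wrist_force'])
s=shot('side','k_side')
for n in('hasp_tip','hasp_hinge'):
    for x in arm.spot_point(n,s)[:2]:
      w=world(s,x['point']); print(n,x['confidence'],((w-C0)@cx).round(),((w-C0)@cy).round(),w[2].round())
E
```

```text
tcp in case -124.57817397459665 -0.11915944484005081 42.756316466599735 [ 0.39431657 -0.75573414  0.73780614]
hasp_tip 0.65 -130.0 0.0 30.0
hasp_hinge 0.45 -97.0 -0.0 74.0
```

Hasp is at about 0.7 rad. Pushing inward.

Call:
drive_tool(
  motion=[
    [0,0.005,0,0,0,0,0],
    [0,0.005,0,0,0,0,0],
    [0,0.004,0,0,0,0,0],
    [0,0.003,0,0,0,0,0],
    [0,0,0,0,0,0,0],
  ],
)

```text
clock: 51.4
eef_pos: [434.1, 160.1, 42.3]
ee_rot: [-0.001, 0.591, 0.807, -0.002]
wrist_force: [-8.3, -2.0, 3.4]
opening: -0.1
grip_force: 4.5
```

Call:
drive_tool(
  motion=[
    [0,0.003,0,0,0,0,0],
    [0,0.003,0,0,0,0,0],
    [0,0,0,0,0,0,0],
  ],
)

```text
clock: 51.78
eef_pos: [434.3, 160.0, 41.9]
ee_rot: [-0.003, 0.591, 0.807, -0.006]
wrist_force: [-24.0, -5.4, 17.5]
opening: -0.3
grip_force: 12.6
```

```bash
python3 - <<'E'
from h import *
p,r,o=pose();print('tcp in case',(p-C0)@cx,(p-C0)@cy,p[2],o['wrist_force'])
s=shot('side','k_side')
for n in('hasp_tip','hasp_hinge','staple'):
    for x in arm.spot_point(n,s)[:2]:
      w=world(s,x['point']); print(n,x['confidence'],((w-C0)@cx).round(),((w-C0)@cy).round(),w[2].round())
E
```

```text
tcp in case -111.00590279699183 -0.6095627097842389 41.876985583565634 [-24.03908336  -5.36693696  17.51174163]
hasp_tip 0.48 -97.0 0.0 18.0
hasp_tip 0.46 -89.0 3.0 79.0
hasp_hinge 0.52 -95.0 -1.0 71.0
staple 0.64 -106.0 0.0 27.0
```

Call:
drive_tool(
  motion=[
    [0,-0.01,-0.002,0,0,0,0],
    [0,-0.03,0,0,0,0,0],
    [0,-0.03,-0.02,0,0,0,0],
    [0,-0.01,-0.05,0,0,0,0],
    [-0.06,0,-0.05,0,0,0,0],
    [-0.06,0,-0.03,0,0,0,0],
    [-0.06,0,0,0,0,0,0],
    [0,0,0,0,0,0,0],
  ],
)

```text
clock: 52.98
eef_pos: [417.4, -22.3, 183.1]
ee_rot: [0.001, 0.595, 0.804, 0.001]
wrist_force: [-1.9, 0.4, -0.1]
opening: 0.1
grip_force: 0.0
```

```bash
python3 - <<'E'
from h import *
print(arm.observe()['wrist_force'])
for c in ('side','top'):
  s=shot(c,'m_'+c)
  for n in('hasp_tip','hasp_hinge','staple','lid_edge','level','hammer','tin'):
    for x in arm.spot_point(n,s)[:1]:
      w=world(s,x['point']); print(c,n,x['confidence'],w.round(),((w-C0)@cx).round(),((w-C0)@cy).round())
s=cv2.imread('pics/m_side.png'); cv2.imwrite('pics/m1.png',cv2.resize(s[200:310,220:350],None,fx=5,fy=5,interpolation=cv2.INTER_CUBIC))
E
```

```text
[-1.8749082   0.41304409 -0.08447266]
side hasp_tip 0.73 [449. 166.  18.] -95.0 0.0
side hasp_hinge 0.55 [447. 167.  74.] -97.0 2.0
side staple 0.66 [438. 168.  33.] -105.0 6.0
side lid_edge 0.77 [453. 168.  82.] -91.0 1.0
side level 0.59 [ 765. -193.    4.] 98.0 -436.0
side hammer 0.87 [ 535. -580.   -0.] -238.0 -736.0
side tin 0.65 [618. 496.   2.] 165.0 264.0
top hasp_tip 0.43 [449. 168.  13.] -95.0 3.0
top hasp_hinge 0.53 [459. 173.  78.] -84.0 4.0
top staple 0.95 [437. 161.  27.] -108.0 -0.0
top lid_edge 0.94 [459. 172.  82.] -84.0 3.0
top level 0.65 [ 769. -189.    2.] 103.0 -434.0
top hammer 0.72 [ 537. -577.    2.] -235.0 -734.0
top tin 0.98 [621. 498.   1.] 168.0 265.0
```

View pics/m1.png

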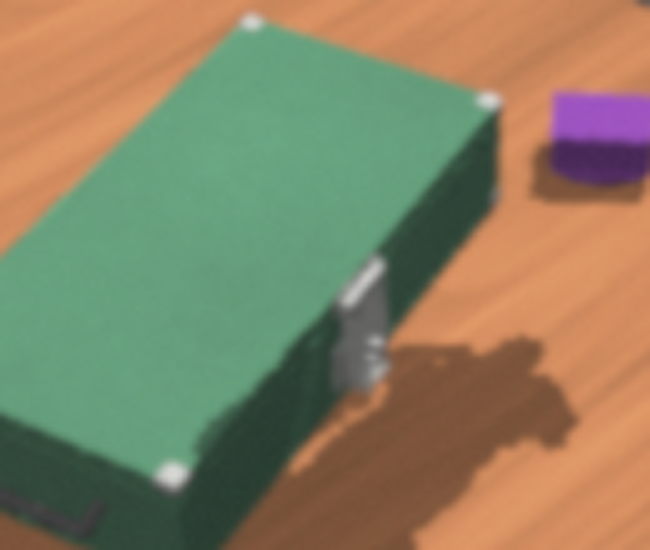

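The hasp hangs flat against the front at (360,330) with the staple through its slot. The lid is shut and the robot is clear.

```bash
python3 -c "
from rig import arm
print(arm.sign_off())"
```

```text
the job is handed in; nothing more can be done
None
```

I put the blue, red and yellow dollies in the case, flat face down with crowns up, shut the lid and swung the hasp over the staple. I then handed the job in; the level, hammer and tin stayed in place, but one purple look-alike was nudged about 40 mm during a carry.

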